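# Clip a cleaned tattoo tube into the sterilising cassette with the tongs

### The arm

A 6-joint arm with a two-finger parallel gripper is mounted at the origin on the work surface. World frame = base frame: x ahead of the robot, y to its left, z up, the work surface at z = 0. Lengths are in m, angles in rad, forces in N, time in s.
With the tool pointing down it reaches from about 0.3 to 0.775 m from the base axis. Payload 14.6 kg.
Tool frame: the origin (TCP) lies on the mounting face of the last link; the fingertips stand 173 mm ahead of it and the grasp point (between the pads) lies 155 mm ahead of it (r.tips_ahead is the distance from the TCP to the fingertips, in m); z points along the fingers, y is the line along which they close (so a half turn about z gives the same grasp; the last joint's range is limited). The gripper opens to 85 mm and grips with 20 to 120 N. Pads are 22 mm wide; open, the fingers measure 114 mm over their backs; the gripper's body (76 mm by 85 mm) begins 54 mm behind the grasp point. The pads swing forward as they close: fully open they stand 13 mm farther back than shut.
Start: joints at [1.28, 0.3, 1.521, -0, 1.321, -0.067], TCP at [0.122, 0.536, 0.405] pointing down, gripper open.
Joint ranges: [-3.03, 3.03], [-0.79, 2.21], [0.23, 2.52], [-1.04, 4.18], [0, 3.07], [-2.55, 2.55]. Speed limits (rad/s): [2.22, 2.22, 2.57, 3.14, 3.14, 3.14].

### API

Orientations are given as a unit quaternion [w, x, y, z].
In Python, from rig import r, imaging, workorder gives the robot as it stands.
- The arm moves only by the tool arm_command, never from a script. Its argument "plan" is a list of rows, each an object of numbers: "hand": the closure, from 0 (fully open) to 1 (shut); "x", "y", "z": the shift along the tool's x, y, z in mm; "wx", "wy", "wz": the turn, a rotation vector about the tool's x, y, z in rad. A call has 1 to 12 rows; each row is the pose to reach, as a shift and turn from the pose commanded when the call began, along the tool's axes at that moment; what a row does not reach only later rows make up. A row lasts 1/10 s, in which the tool goes at most 50 mm and 8.59 degrees, less where a joint would pass 70% of its speed; a pose out of reach is approached as far as the arm can. A call with a gripper value outside its range is refused whole. The fingers move at their own pace and stop on an object; the grip force is fixed at half the most. Time passes only in rows, so rows that repeat a pose let the fingers close. It gives the time, the measured TCP pose, the force, the opening and the grip force at its end, in the units of the state.
- r.sense(): the state, without advancing time (a new reading comes with each control period).
- imaging.read_camera(name): name is "scene" or "top" or "wrist"; returns the picture (384x512x3 uint8, red, green, blue); there is no depth.
- imaging.camera_info(name): a dict with "fx", "fy", "cx", "cy" (pixels), "pose" (4x4, takes a point from camera to world coordinates). Camera axes: x right, y up, looking along -z (the intrinsics and any distortion apply to the point x, -y, -z); pixel columns grow to the right and rows downward; lengths in m; the calibration is good to about 2 mm. A picture is of the moment at which its call begins: read the wrist's pose just before it. camera_info takes no time and is no camera call; for the wrist camera it gives the pose at the moment of the call.
- workorder.sign_off(): hands the job in; it is judged then, once.
The state is a dict: "time": time; "joint_positions": joint angles; "joint_velocities": joint speeds; "tau": joint torques, N m; "ee_pos": TCP position; "tcp_rot": TCP orientation; "contact_force": force on the tool from outside, world axes, zero at the start; "wrist_torque": the same for the moment, N m; "grip_width": finger opening in m; "grip_force": force on a finger pad.
Only numpy, scipy, OpenCV 4.12 (cv2) and the standard library are available. Lean on these libraries where they do the work, as an engineer would, in place of code of your own. Each camera call takes 0.05 s, during which the arm holds its last target. There are 200 camera calls.

### The job

Take the sprung tongs from their stand and, without the fingers ever touching it, use them to lift the steel tube with the slim knurled grip out of the drain tray and press it into the empty pair of spring clips of the sterilising cassette, either way round, until both ends snap in. Keep bearing down on it with a steady 15 to 20 N for half a second so that it is bottomed on its saddles, never over 30 N, which would bend the clips. Then let go of it, hang the tongs back in their stand as they were, and leave everything else in its place.

Things in the scene. Friction and masses are not known exactly. Their poses are not given: they have to be found in the camera images.
- tongs: Sprung steel tongs, 130 mm long, 90 g, hanging upright, bow (hinge) up, jaws down. Origin midway between the two ribbed finger faces; z to the bow (top at +41 mm), y from arm to arm (the way they close). Faces: outside of the arms, 20 mm wide (x), 30 tall. Width over them: 36 mm free (38 at their lower edge), 32 shut on the slim grip; about 35 holds the tongs with their jaws still open
- tongs_rest (a point): point midway between the two finger rests, at their underside, 31 mm below the tongs' origin: level ledges 20 mm wide and 3 mm thick (top 28 mm below the origin) that jut out below the finger faces to y = +-34 mm; by these the tongs hang
- tongs_jaws (a point): midway between the jaws, 80 mm below the tongs' origin. Jaws 16 mm wide (x), 17 tall, ending 89 mm below the origin; each has a lip at its upper and lower edge. Free, the lips stand 25 mm apart and the jaws measure 38 over their outsides; shut on the 16 mm grip lying along x the lips close over and under it by 2.5 mm a side, so they must open almost fully to let it go
- tongs_left (a joint): closing angle of one arm (the other moves alike): 0 free and open, 0.062 rad when the jaws hold the slim grip, 0.1 at the stop. The spring pushes back on each finger face with about 4 N when free and 9 N when shut on the slim grip; a quarter of what is squeezed beyond that reaches the jaws. Squeezed with 30 N or more (45 N is good) they hold the tube against the push
- stand: Tongs stand of dark steel sheet, fixed: 100 x 110 mm foot, deck 75 mm above the table on two side cheeks. Origin: centre of its underside, z up; same x and y as the tongs hanging in it. Hung, the tongs' origin is 106 mm above the stand's
- stand_slot (a point): centre of the slot in the stand's deck, on its upper face, 75 mm above the table. Slot 26 mm (x) by 48 mm (y); jaws and arms of the open tongs pass down through it until the finger rests lie on the deck at both y sides; 67 mm of room below
- tube: The tube to load: steel, along its x; stem 8 mm in diameter, 84 long, with a slim knurled grip 16 mm in diameter and 30 long in its middle and a 14 mm conical tip beyond one end; about 55 g. Origin: on the axis, middle of the grip. In the tray its axis is 22 mm above the table
- tray: Drain tray, fixed: shallow white plastic tray 150 x 170 x 16 mm, floor 2 mm. Origin: centre of underside, z up. Two black rubber bars along its y at x = -30 and +30 mm, 10 mm wide; parts lie across both, along the tray's x, in lanes at y = -50, 0, +50 mm, stems in notches 11 mm wide, 5 deep. Between the bars there is only the floor under the grips
- fat_tube: Another tube in the tray, to be left alone: grip 25 mm in diameter and 34 mm long, otherwise like the one to load. Origin: on the axis, middle of the grip
- bare_stem: Plain steel stem in the tray, 8 mm in diameter, 100 mm long, no grip; to be left alone. Origin: its middle, on the axis
- cassette: Sterilising cassette, fixed: flat steel tray 150 x 150 x 12 mm, floor 5 mm thick, with two holding blocks on it, 27 mm to either side of its middle along y. Origin: centre of its underside, z up
- clip_free: Empty holding block: dark plate 84 x 34 x 4 mm on the cassette floor with two steel spring clips at x = -30 and +30 mm, each 10 mm wide in x. Origin: centre of underside (5 mm above the table), z up. Each clip: two sprung blades whose lips leave 5 mm, 28 mm above the origin, under a flared mouth about 17 mm wide, 37 mm above the origin
- clip_seat (a point): where the tube's origin lies when clipped, 24 mm above the block's origin; tube along the block's x, grip between the clips (50 mm clear). Pressed straight down the stems meet the clips 10 to 12 mm above the seat; both give way at about 10 N in all, 6 to 7 mm above it, the tube snaps down onto solid saddles and force climbs steeply. Over 30 N bends them. Pulling out takes about 8 N
- clip_full: The other, identical holding block, with a stem in its clips
- clipped_stem: Plain steel stem 8 mm in diameter and 100 mm long in the clips of the other block; to be left alone. Origin: its middle, on the axis
- machine: Tattoo machine lying on the table, about 180 mm long and 33 mm thick; origin on the table under its frame
- ink_dark: Black ink bottle, 38 mm in diameter, 105 mm tall; origin at the centre of its underside
- rinse_cup: White plastic cup, 72 mm in diameter, 85 mm tall; origin at the centre of its underside
Mind the look-alikes: they are no part of the job. What is shaped like the tongs but blue or purple is not meant.

How it is judged:
By the outcome, as a careful person would: the job done as asked, in the order asked, and still so for the second after the job is handed in, with the robot touching nothing.
It also fails if it takes over 64 s, if anything falls off the work surface, if the arm or the gripper's body presses on something with over 40 N, if the wrist force passes 120 N, or if a joint passes its speed limit or range.

## Working session

There is one attempt and no reset: what is moved stays moved. The work goes in short steps, Python scripts to look and compute and a tool call to move; the robot and the scene stay as the last step left them, time stands still between calls to the robot, and variables do not carry over. Pictures are saved under pics/ and viewed, at most 10 in all, crops included, and the job is handed in when it is done.

Besides the shell and the picture viewer there is one more tool, called after "Call:" as a command line: name --argument value ..., lists and objects as JSON in quotes. arm_command: Moves the arm, as the interface text tells. Its arguments: {"type":"object","properties":{"plan":{"type":"array"}},"required":["plan"]}

```bash
ls; mkdir -p pics; cat > h.py <<'E'
import numpy as np, cv2
from rig import r, imaging, workorder
def shot(n,f=None):
    i=imaging.camera_info(n); im=imaging.read_camera(n)
    if f: cv2.imwrite('pics/'+f,im[:,:,::-1])
    return im,i
def ray(i,u,v):
    d=np.array([(u-i['cx'])/i['fx'],-(v-i['cy'])/i['fy'],-1.]);P=np.array(i['pose']);return P[:3,3],P[:3,:3]@d
def onz(i,u,v,z):
    o,d=ray(i,u,v);return o+d*(z-o[2])/d[2]
def proj(i,p):
    P=np.array(i['pose']);c=P[:3,:3].T@(np.array(p)-P[:3,3]);return i['cx']-i['fx']*c[0]/c[2],i['cy']+i['fy']*c[1]/c[2]
def tri(*a):
    A=np.zeros((3,3));b=np.zeros(3);R=[]
    for i,u,v in a:
        o,d=ray(i,u,v);d=d/np.linalg.norm(d);M=np.eye(3)-np.outer(d,d);A+=M;b+=M@o;R.append((o,M))
    p=np.linalg.solve(A,b);return p,[np.linalg.norm(M@(p-o)) for o,M in R]
E
python3 - <<'E'
from h import *
print({k:v for k,v in imaging.camera_info('top').items()}); print(imaging.camera_info('scene'))
a,_=shot('top','top.png');b,_=shot('scene','scene.png');c,i=shot('wrist','w0.png');print(i)
cv2.imwrite('pics/all.png',cv2.resize(np.vstack([np.hstack([a,b])])[:,:,::-1],(800,300)))
s=r.sense();print(s['ee_pos'],s['tcp_rot'],s['grip_width'],r.tips_ahead)
E
```

```text
pics
{'fx': 361.1021789198777, 'fy': 361.1021789198777, 'cx': 252.16279864282447, 'cy': 194.2157334171423, 'pose': array([[-0.01132913,  0.98669699, -0.16217493,  0.40504481],
       [-0.9994286 , -0.01633863, -0.02958913, -0.10411168],
       [-0.03184522,  0.16174704,  0.98631829,  1.01627298],
       [ 0.        ,  0.        ,  0.        ,  1.        ]])}
{'fx': 348.93829868197287, 'fy': 348.93829868197287, 'cx': 255.0716503431669, 'cy': 195.06297248641792, 'pose': array([[-0.57161002, -0.65700046,  0.49154083,  1.01265523],
       [ 0.82043833, -0.44891498,  0.35405691,  0.24718842],
       [-0.01195551,  0.60566141,  0.79563266,  0.8384211 ],
       [ 0.        ,  0.        ,  0.        ,  1.        ]])}
{'fx': 293.91879710873127, 'fy': 293.91879710873127, 'cx': 256.46828194949364, 'cy': 196.4342736798166, 'pose': array([[ 0.2214438 , -0.93097091, -0.29026851,  0.04666458],
       [ 0.97517151,  0.21086231,  0.06765808,  0.55237477],
       [-0.00178102, -0.29804404,  0.95455046,  0.37246726],
       [ 0.        ,  0.        ,  0.        ,  1.        ]])}
[0.12207228 0.53626634 0.40427489] [-7.66788537e-05  1.11678054e-01  9.93744352e-01 -4.10589704e-04] 0.08553977502239125 0.1734
```

View pics/top.png

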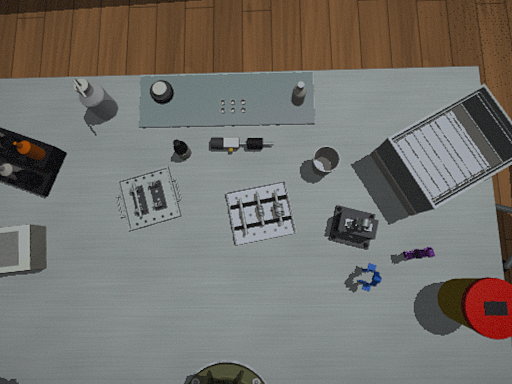

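View pics/scene.png

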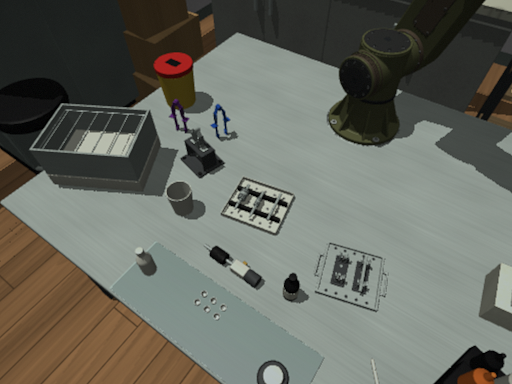

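Top view: stand with grey steel tongs at (355,226), tray at (260,213), cassette at (150,197), and look-alike tongs in blue at (368,277) and purple at (415,253). The steel tongs in the stand are the ones meant. An enlarged montage comes next.

```bash
python3 - <<'E'
from h import *
a=cv2.imread('pics/top.png');b=cv2.imread('pics/scene.png')
def c(im,u,v,w=40,k=5): return cv2.resize(im[v-w:v+w,u-w:u+w],(265,265),interpolation=cv2.INTER_CUBIC)
m=np.vstack([np.hstack([c(a,352,226,36),c(a,260,213,40),c(a,150,197,40)]),np.hstack([c(b,202,150,36),c(b,258,205,40),c(b,351,275,40)])])
cv2.imwrite('pics/m.png',m)
i=imaging.camera_info('top')
for n,u,v,z in [('stand',354,224,.12),('tray',260,213,.02),('cass',150,197,.02),('blue',368,277,.1),('machine',240,145,.0),('cup',325,160,.05)]: print(n,onz(i,u,v,z).round(3))
E
```

```text
stand [ 0.474 -0.327  0.12 ]
tray [ 0.516 -0.095  0.02 ]
cass [0.566 0.214 0.02 ]
blue [ 0.345 -0.359  0.1  ]
machine [ 0.718 -0.04   0.   ]
cup [ 0.656 -0.276  0.05 ]
```

View pics/m.png

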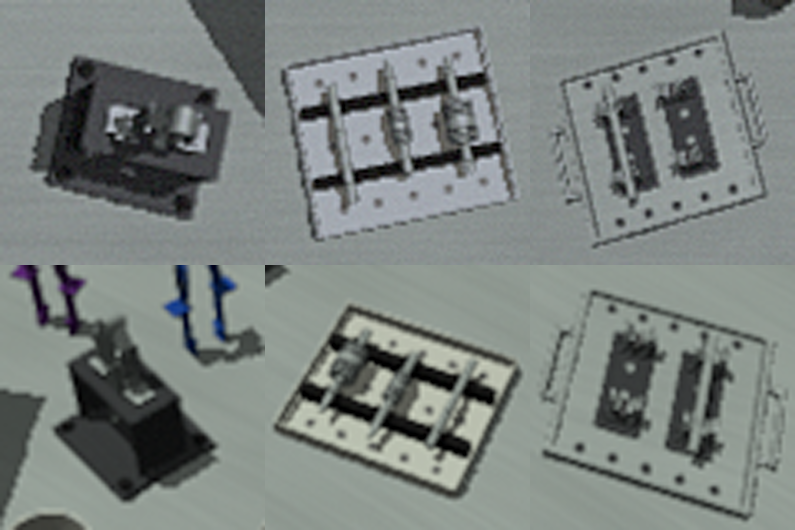

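The montage shows the tray lanes as plain stem on the left (top view column ~244), slim-grip tube in the middle (~259,213) and fat tube on the right (~279,211). The slim one in the middle lane is meant. The cassette's empty block is the right one (~157,194), and the grey tongs hang in the stand. I move over the cassette first, looking with the wrist camera on the way.

Call:
arm_command --plan '[{"x": -460, "y": -230, "z": 45}, {"x": -460, "y": -230, "z": 45}, {"x": -460, "y": -230, "z": 45}, {"x": -460, "y": -230, "z": 45}, {"x": -460, "y": -230, "z": 45}, {"x": -460, "y": -230, "z": 45}, {"x": -460, "y": -230, "z": 45}, {"x": -460, "y": -230, "z": 45}, {"x": -460, "y": -230, "z": 45}, {"x": -460, "y": -230, "z": 45}, {"x": -460, "y": -230, "z": 45}, {"x": -460, "y": -230, "z": 45}]'

```text
validation failed for argument at $.pl...
```

```bash
cat >> h.py <<'E'
from scipy.spatial.transform import Rotation as Ro
def pose():
    s=r.sense();q=s['tcp_rot'];return np.array(s['ee_pos']),Ro.from_quat([q[1],q[2],q[3],q[0]]).as_matrix(),s
def view(f):
    pose();im,i=shot('wrist',f);np.save('pics/'+f+'.npy',i,allow_pickle=True);return im,i
def load(f): return cv2.imread('pics/'+f),np.load('pics/'+f+'.npy',allow_pickle=True).item()
def shift(p):
    e,R,s=pose();return ((R.T@(np.array(p)-e))*1000).round(1)
E
python3 - <<'E'
from h import *
p,R,s=pose();print(p,R.round(3).tolist(),s['time'],s['contact_force'])
view('wc.png')
E
```

```text
[0.12207228 0.53626634 0.40427489] [[-0.975, 0.222, -0.0], [0.222, 0.975, -0.001], [0.0, -0.001, -1.0]] 0.15 [-0.4349022  -0.83308671 -0.62056338]
```

View pics/wc.png

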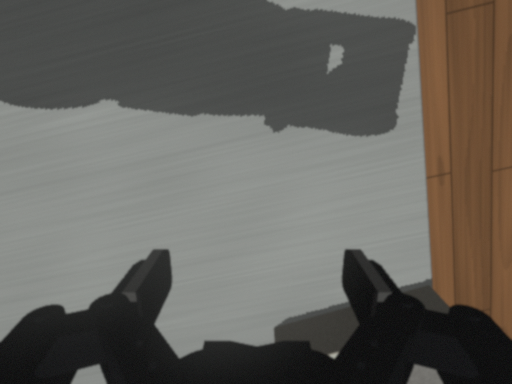

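The call was refused, so the picture shows the start pose, with the fingers at the bottom (160–350, 250). Rows probably need every key.

Call:
arm_command --plan '[{"hand": 0, "x": -530, "y": -215, "z": 45, "wx": 0, "wy": 0, "wz": 0}, {"hand": 0, "x": -530, "y": -215, "z": 45, "wx": 0, "wy": 0, "wz": 0}, {"hand": 0, "x": -530, "y": -215, "z": 45, "wx": 0, "wy": 0, "wz": 0}, {"hand": 0, "x": -530, "y": -215, "z": 45, "wx": 0, "wy": 0, "wz": 0}, {"hand": 0, "x": -530, "y": -215, "z": 45, "wx": 0, "wy": 0, "wz": 0}, {"hand": 0, "x": -530, "y": -215, "z": 45, "wx": 0, "wy": 0, "wz": 0}, {"hand": 0, "x": -530, "y": -215, "z": 45, "wx": 0, "wy": 0, "wz": 0}, {"hand": 0, "x": -530, "y": -215, "z": 45, "wx": 0, "wy": 0, "wz": 0}, {"hand": 0, "x": -530, "y": -215, "z": 45, "wx": 0, "wy": 0, "wz": 0}, {"hand": 0, "x": -530, "y": -215, "z": 45, "wx": 0, "wy": 0, "wz": 0}, {"hand": 0, "x": -530, "y": -215, "z": 45, "wx": 0, "wy": 0, "wz": 0}, {"hand": 0, "x": -530, "y": -215, "z": 45, "wx": 0, "wy": 0, "wz": 0}]'

```text
time: 1.4
ee_pos: [0.5935, 0.2062, 0.3587]
tcp_rot: [-0.0, 0.113, 0.994, -0.0]
contact_force: [-0.3, 0.9, 0.3]
grip_width: 0.0854
grip_force: 0.0
```

```bash
python3 - <<'E'
from h import *
p,R,s=pose();print(p,s['time'],s['contact_force'])
view('wc1.png')
print(shift([.52,.16,.33]),shift([.55,-.09,.33]))
E
```

```text
[0.5935414  0.2062062  0.35870124] 1.4 [-0.32855976  0.90761932  0.28922353]
[ 62.6 -60.7  28.4] [ -23.  -297.5   28.6]
```

View pics/wc1.png

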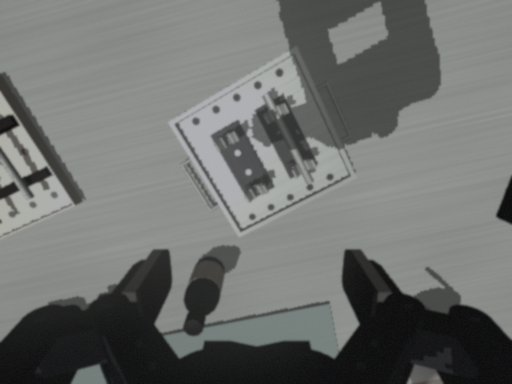

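The cassette is centred at about (262,140). The empty block is at (243,161), with clips at its ends (~230,132) and (~260,188). The full block is at (288,135). I take a closer second view.

Call:
arm_command --plan '[{"hand": 0, "x": -10, "y": -35, "z": 60, "wx": 0, "wy": 0, "wz": 0}, {"hand": 0, "x": -10, "y": -35, "z": 60, "wx": 0, "wy": 0, "wz": 0}, {"hand": 0, "x": -10, "y": -35, "z": 60, "wx": 0, "wy": 0, "wz": 0}]'

```text
time: 1.75
ee_pos: [0.5928, 0.1714, 0.2968]
tcp_rot: [-0.002, 0.112, 0.994, -0.001]
contact_force: [0.4, 0.4, 0.4]
grip_width: 0.0855
grip_force: 0.0
```

```bash
python3 - <<'E'
from h import *
im,i=view('wc2.png');print(pose()[0])
print(shift([.55,-.09,.35]))
u,v=map(int,proj(i,[.566,.19,.02]));print(u,v)
x0,y0=max(u-100,0),max(v-75,0)
cv2.imwrite('pics/c2.png',cv2.resize(im[y0:y0+150,x0:x0+200,::-1],None,fx=4,fy=4,interpolation=cv2.INTER_CUBIC));print(x0,y0)
E
```

```text
[0.59312893 0.17246248 0.29907062]
[ -16.3 -265.5  -50.8]
272 164
172 89
```

View pics/c2.png

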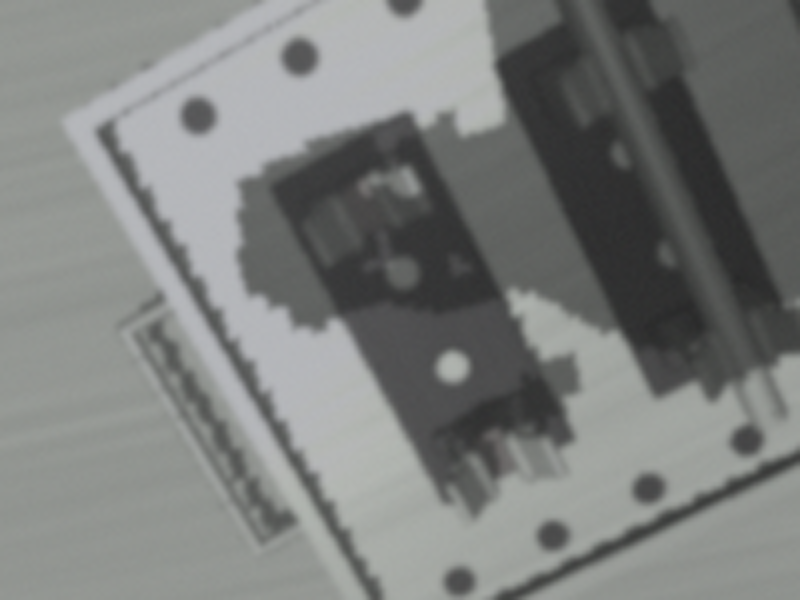

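Call:
arm_command --plan '[{"hand": 0, "x": -10, "y": -255, "z": -30, "wx": 0, "wy": 0, "wz": 0}, {"hand": 0, "x": -10, "y": -255, "z": -30, "wx": 0, "wy": 0, "wz": 0}, {"hand": 0, "x": -10, "y": -255, "z": -30, "wx": 0, "wy": 0, "wz": 0}, {"hand": 0, "x": -10, "y": -255, "z": -30, "wx": 0, "wy": 0, "wz": 0}, {"hand": 0, "x": -10, "y": -255, "z": -30, "wx": 0, "wy": 0, "wz": 0}, {"hand": 0, "x": -10, "y": -255, "z": -30, "wx": 0, "wy": 0, "wz": 0}]'

```text
time: 2.4
ee_pos: [0.5459, -0.0815, 0.3325]
tcp_rot: [0.002, 0.113, 0.994, -0.0]
contact_force: [-0.7, 0.2, -0.2]
grip_width: 0.0855
grip_force: 0.0
```

The empty block's plate runs from the top-edge midpoint (341,149) to the bottom (508,472) in the crop. Its two holes are at crop (403,272) and (452,367), i.e. image (272.8,157) and (285,180.8). Next I view the tray.

```bash
python3 - <<'E'
from h import *
im,i=view('wt1.png');print(pose()[0])
u,v=map(int,proj(i,[.516,-.095,.02]));print(u,v)
x0,y0=max(u-100,0),max(v-75,0)
cv2.imwrite('pics/t1.png',cv2.resize(im[y0:y0+150,x0:x0+200,::-1],None,fx=4,fy=4,interpolation=cv2.INTER_CUBIC));print(x0,y0)
# cassette via two views
_,a=load('wc1.png');_,b=load('wc2.png')
f=lambda x,y:(172+x/4,89+y/4)
h1=onz(b,*f(403,272),.009);h2=onz(b,*f(452,367),.009);print('holes',h1,h2,(h1+h2)/2)
e1=onz(b,*f(341,149),.009);e2=onz(b,*f(508,472),.009);print('plate ends',e1,e2,np.linalg.norm(e1-e2),(e1+e2)/2,np.degrees(np.arctan2(*(e1-e2)[1::-1])))
c=[onz(a,*q,.012) for q in [(170,123),(295,50),(355,177),(240,235)]];print(np.mean(c,0),[np.linalg.norm(c[k]-c[k-1]).round(4) for k in range(4)])
E
```

```text
[ 0.54614192 -0.08038686  0.33210964]
237 158
137 83
holes [0.56187739 0.19130775 0.009     ] [0.58528318 0.1975894  0.009     ] [0.57358028 0.19444858 0.009     ]
plate ends [0.53324068 0.18390275 0.009     ] [0.61260579 0.20531099 0.009     ] 0.08220177674105249 [0.57292324 0.19460687 0.009     ] -164.90411697153945
[0.5660544  0.22040886 0.012     ] [np.float64(0.1458), np.float64(0.145), np.float64(0.1451), np.float64(0.1454)]
```

View pics/t1.png

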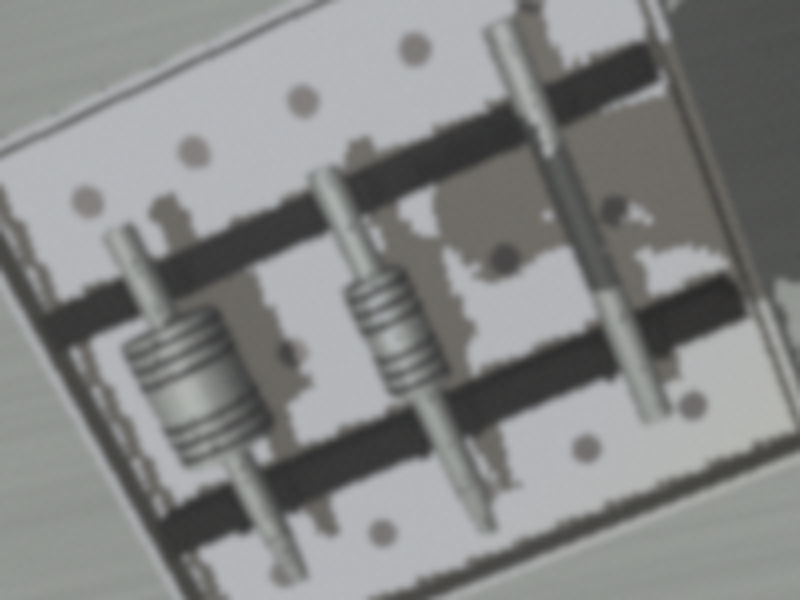

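In the crop, the slim tube has its grip centred at (397,332), i.e. image (236,166). Its stem end is at (326,172) and its tip at (487,530). The fat grip at (197,385) and the bare stem at (580,220) are clearly different, so the slim one is confirmed. I take a second view to check height.

Call:
arm_command --plan '[{"hand": 0, "x": -10, "y": -60, "z": 20, "wx": 0, "wy": 0, "wz": 0}, {"hand": 0, "x": -10, "y": -60, "z": 20, "wx": 0, "wy": 0, "wz": 0}, {"hand": 0, "x": -10, "y": -60, "z": 20, "wx": 0, "wy": 0, "wz": 0}]'

```text
time: 2.75
ee_pos: [0.543, -0.1391, 0.3097]
tcp_rot: [-0.0, 0.112, 0.994, 0.0]
contact_force: [0.2, 0.6, -0.5]
grip_width: 0.0851
grip_force: 0.0
```

```bash
python3 - <<'E'
from h import *
im,i=view('wt2.png');print(pose()[0]);
u,v=map(int,proj(i,[.516,-.095,.02]));x0,y0=max(u-60,0),max(v-60,0)
cv2.imwrite('pics/t2.png',cv2.resize(im[y0:y0+120,x0:x0+120,::-1],None,fx=5,fy=5,interpolation=cv2.INTER_CUBIC));print(x0,y0)
_,a=load('wt1.png')
for q in [(236.2,166),(218.5,126),(258.75,215.5)]: print(onz(a,*q,.022),[proj(i,onz(a,*q,z)) for z in (.012,.022,.032)])
print(shift([.50,-.32,.39]))
E
```

```text
[ 0.54314663 -0.13811524  0.31009886]
239 93
[ 0.52223319 -0.09739928  0.022     ] [(np.float64(296.26902777675434), np.float64(161.57566301375778)), (np.float64(298.6416157809791), np.float64(161.35346907632027)), (np.float64(301.2083490697246), np.float64(161.11309334536202))]
[ 0.48216659 -0.1041431   0.022     ] [(np.float64(279.722442685631), np.float64(117.5348744290975)), (np.float64(282.1456276107441), np.float64(117.15180942720943)), (np.float64(284.76790399936675), np.float64(116.73727139532065))]
[ 0.57683751 -0.08759426  0.022     ] [(np.float64(317.29980631923996), np.float64(215.68467871132773)), (np.float64(319.60573802801815), np.float64(215.64226902598634)), (np.float64(322.09941906965537), np.float64(215.5964063372019))]
[   1.7 -186.9  -80. ]
```

View pics/t2.png

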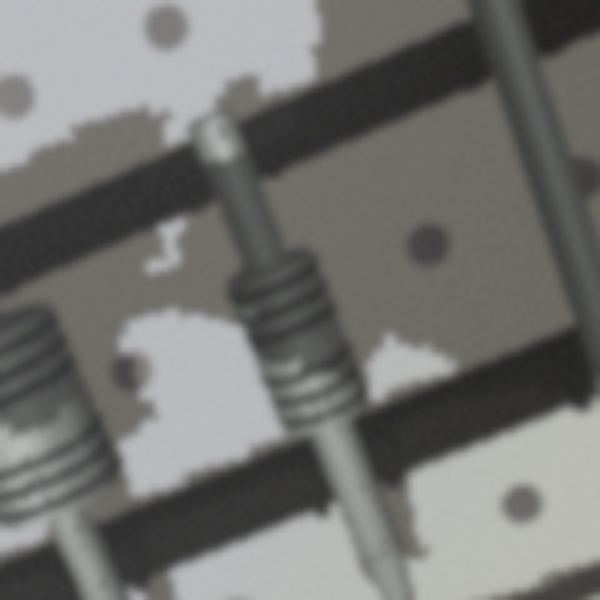

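Call:
arm_command --plan '[{"hand": 0, "x": -10, "y": -190, "z": -80, "wx": 0, "wy": 0, "wz": 0}, {"hand": 0, "x": -10, "y": -190, "z": -80, "wx": 0, "wy": 0, "wz": 0}, {"hand": 0, "x": -10, "y": -190, "z": -80, "wx": 0, "wy": 0, "wz": 0}, {"hand": 0, "x": -10, "y": -190, "z": -80, "wx": 0, "wy": 0, "wz": 0}, {"hand": 0, "x": -10, "y": -190, "z": -80, "wx": 0, "wy": 0, "wz": 0}, {"hand": 0, "x": -10, "y": -190, "z": -80, "wx": 0, "wy": 0, "wz": 0}]'

```text
time: 3.4
ee_pos: [0.5108, -0.3258, 0.3906]
tcp_rot: [0.001, 0.112, 0.994, -0.0]
contact_force: [-0.0, 1.2, 0.6]
grip_width: 0.0853
grip_force: 0.0
```

The grip in t2 is at crop (298,340), i.e. image (298.6,161). That matches the z = 22 mm prediction to 0.4 px, which puts the tube at (0.522,-0.0975) with a yaw of about 10°. Next are two stand views shown as one montage.

```bash
python3 - <<'E'
from h import *
im,i=view('ws1.png');print(pose()[0],pose()[1].round(3).tolist())
print(proj(i,[.474,-.327,.12]))
E
```

```text
[ 0.51098527 -0.3249365   0.38980022] [[-0.975, 0.221, 0.0], [0.221, 0.975, 0.0], [-0.0, 0.0, -1.0]]
(np.float64(246.5877846102368), np.float64(157.31843265338443))
```

Call:
arm_command --plan '[{"hand": 0, "x": 0, "y": 50, "z": 0, "wx": 0, "wy": 0, "wz": 0}, {"hand": 0, "x": 0, "y": 50, "z": 0, "wx": 0, "wy": 0, "wz": 0}, {"hand": 0, "x": 0, "y": 50, "z": 0, "wx": 0, "wy": 0, "wz": 0}]'

```text
time: 3.75
ee_pos: [0.5223, -0.275, 0.3895]
tcp_rot: [-0.0, 0.11, 0.994, 0.0]
contact_force: [-0.7, -1.2, -0.5]
grip_width: 0.0856
grip_force: 0.0
```

```bash
python3 - <<'E'
from h import *
im,i=view('ws2.png');L=[]
a,ia=load('ws1.png');b=im[:,:,::-1]
for I,k in((a,ia),(b,i)):
    u,v=map(int,proj(k,[.474,-.327,.10]));x0,y0=max(u-66,0),max(v-90,0);print(u,v,x0,y0)
    L.append(cv2.resize(I[y0:y0+180,x0:x0+132],(396,540),interpolation=cv2.INTER_CUBIC))
cv2.imwrite('pics/s12.png',np.hstack(L))
E
```

```text
247 153 181 63
187 154 121 64
```

View pics/s12.png

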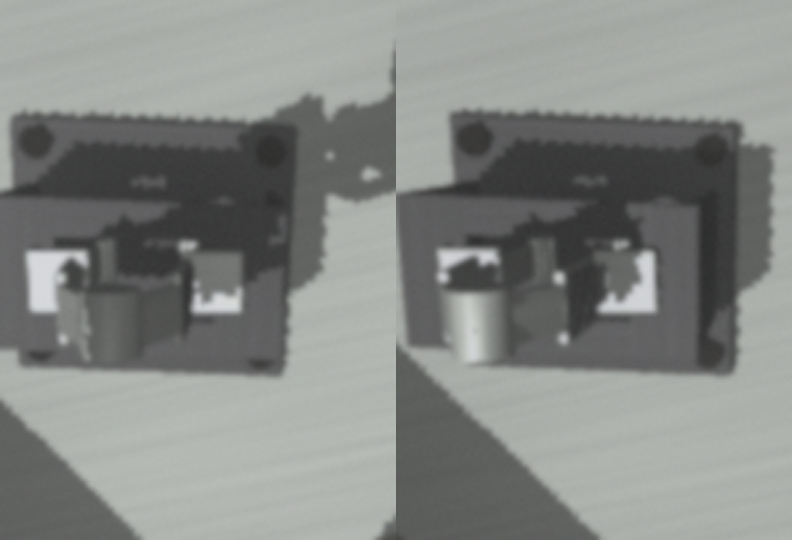

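The rests show as bright patches. In the left view their outer edges are at x=27 and x=242, rows 250–314; in the right view at 438 and 655, rows 249–313. The foot corners are visible in both views.

```bash
python3 - <<'E'
from h import *
_,a=load('ws1.png');_,b=load('ws2.png')
fa=lambda x,y:(181+x/3,63+y/3); fb=lambda x,y:(121+(x-396)/3,64+y/3)
print('tri',tri((a,*fa(134.5,282)),(b,*fb(546.5,281.5))))
print('L',tri((a,*fa(27,282)),(b,*fb(438,281))));print('R',tri((a,*fa(242,283)),(b,*fb(655,281.5))))
for i,f,l,rr in((a,fa,(27,281.5),(242,283)),(b,fb,(438,281),(655,281.5))):
    L=onz(i,*f(*l),.078);R=onz(i,*f(*rr),.078);print((L+R)/2,np.linalg.norm(L-R),np.degrees(np.arctan2(*(L-R)[1::-1])))
for i,f,q in((a,fa,[(12,117),(297,126),(282,375)]),(b,fb,[(450,113),(740,125),(735,373)])):
    P=[onz(i,*f(*k),.003) for k in q];print('foot',(P[0]+P[2])/2,np.linalg.norm(P[0]-P[1]),np.linalg.norm(P[1]-P[2]),np.degrees(np.arctan2(*(P[0]-P[1])[1::-1])),np.degrees(np.arctan2(*(P[2]-P[1])[1::-1])))
E
```

```text
tri (array([ 0.47614855, -0.34939537,  0.0784238 ]), [np.float64(0.00014586071265131902), np.float64(0.0001458607126512938)])
L (array([ 0.46839394, -0.38265563,  0.07947271]), [np.float64(0.000135031525784957), np.float64(0.000135031525784839)])
R (array([ 0.4840574 , -0.31591382,  0.07725784]), [np.float64(8.167597138471941e-05), np.float64(8.167597138487838e-05)])
[ 0.47614478 -0.34943756  0.078     ] 0.06886507740244228 -103.2041667004668
[ 0.47625973 -0.34954537  0.078     ] 0.06930052598155996 -102.70214337740595
foot [ 0.47666242 -0.34974576  0.003     ] 0.10963236741937799 0.09972269776261425 -104.53829233054743 -15.051870273872495
foot [ 0.47613122 -0.34940712  0.003     ] 0.11109590372040136 0.09912727633909132 -104.83962239498922 -14.988325205638736
```

```bash
cat >> h.py <<'E'
def go(p,yaw):  # yaw deg of tool-y frame
    e,R,s=pose();y=np.degrees(np.arctan2(-R[0,1],R[1,1]));
    print('shift',shift(p),'wz',np.radians(y-yaw).round(4),'yaw',y.round(2),'tilt',R[:,2].round(4),'F',np.round(s['contact_force'],1),'t',s['time'],'pos',e.round(4))
E
python3 -c "
from h import *
go([.4762,-.3495,.34],-14.9)"
```

```text
shift [ 28.5 -81.7  49.5] wz 0.0388 yaw -12.68 tilt [-3.e-04  2.e-04 -1.e+00] F [-0.3  0.4  0.4] t 3.8 pos [ 0.522  -0.276   0.3895]
```

Call:
arm_command --plan '[{"hand": 0, "x": 28.5, "y": -82, "z": 25, "wx": 0, "wy": 0, "wz": 0.04}, {"hand": 0, "x": 28.5, "y": -82, "z": 25, "wx": 0, "wy": 0, "wz": 0.04}, {"hand": 0, "x": 28.5, "y": -82, "z": 50, "wx": 0, "wy": 0, "wz": 0.04}, {"hand": 0, "x": 28.5, "y": -82, "z": 50, "wx": 0, "wy": 0, "wz": 0.04}, {"hand": 0, "x": 28.5, "y": -82, "z": 50, "wx": 0, "wy": 0, "wz": 0.04}]'

```text
time: 4.3
ee_pos: [0.4757, -0.3511, 0.3399]
tcp_rot: [-0.0, 0.131, 0.991, 0.0]
contact_force: [0.5, 0.3, 0.7]
grip_width: 0.0852
grip_force: 0.0
```

```bash
python3 -c "
from h import *
go([.4762,-.3495,.259],-14.9)
view('wg.png')"
```

```text
shift [-0.1  1.6 80.9] wz -0.0035 yaw -15.1 tilt [-4.e-04  5.e-04 -1.e+00] F [0.5 0.3 0.7] t 4.3 pos [ 0.4757 -0.3511  0.3399]
```

Call:
arm_command --plan '[{"hand": 0, "x": 0, "y": 1, "z": 40, "wx": 0, "wy": 0, "wz": 0}, {"hand": 0, "x": 0, "y": 1, "z": 65, "wx": 0, "wy": 0, "wz": 0}, {"hand": 0, "x": 0, "y": 1, "z": 81, "wx": 0, "wy": 0, "wz": 0}, {"hand": 0, "x": 0, "y": 1, "z": 81, "wx": 0, "wy": 0, "wz": 0}, {"hand": 0, "x": 0, "y": 1, "z": 81, "wx": 0, "wy": 0, "wz": 0}]'

```text
time: 4.85
ee_pos: [0.4763, -0.3501, 0.2602]
tcp_rot: [0.001, 0.131, 0.991, -0.0]
contact_force: [1.8, -0.2, 0.5]
grip_width: 0.0855
grip_force: 0.0
```

```bash
python3 -c "
from h import *
go([.4762,-.3495,.259],-14.9)
view('wg2.png');go([.4762,-.3495,.259],-14.9)
im,_=load('wg2.png')
cv2.imwrite('pics/g2.png',cv2.resize(im[150:384,100:412],None,fx=2.4,fy=2.4))"
```

```text
shift [0.2 0.6 1.2] wz -0.003 yaw -15.07 tilt [ 0.0013 -0.001  -1.    ] F [ 1.8 -0.2  0.5] t 4.85 pos [ 0.4763 -0.3501  0.2602]
shift [0.2 0.7 1.5] wz -0.0031 yaw -15.08 tilt [ 0.0019 -0.0016 -1.    ] F [ 0.1  0.8 -0.4] t 4.9 pos [ 0.4762 -0.3503  0.2605]
```

View pics/g2.png

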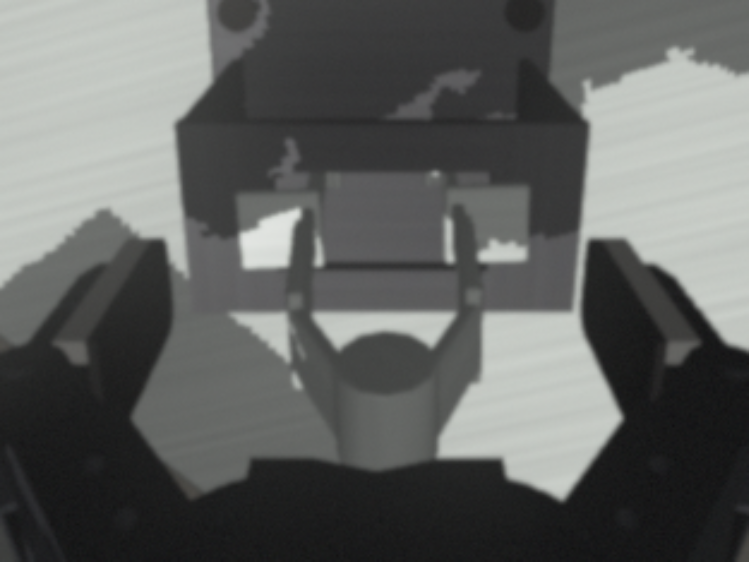

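This was the last picture. The tongs stand centred between the open fingers: bow at x≈385, finger midpoint ≈378, aligned in yaw. I close partway and calibrate the opening against "hand".

Call:
arm_command --plan '[{"hand": 0.5, "x": 0, "y": 0.5, "z": 1, "wx": 0, "wy": 0, "wz": 0}, {"hand": 0.5, "x": 0, "y": 0.5, "z": 1, "wx": 0, "wy": 0, "wz": 0}, {"hand": 0.5, "x": 0, "y": 0.5, "z": 1, "wx": 0, "wy": 0, "wz": 0}, {"hand": 0.5, "x": 0, "y": 0.5, "z": 1, "wx": 0, "wy": 0, "wz": 0}, {"hand": 0.5, "x": 0, "y": 0.5, "z": 1, "wx": 0, "wy": 0, "wz": 0}, {"hand": 0.5, "x": 0, "y": 0.5, "z": 1, "wx": 0, "wy": 0, "wz": 0}]'

```text
time: 5.5
ee_pos: [0.4758, -0.3498, 0.2577]
tcp_rot: [-0.0, 0.132, 0.991, 0.0]
contact_force: [0.3, -0.1, 0.7]
grip_width: 0.0427
grip_force: 0.0
```

Call:
arm_command --plan '[{"hand": 0.56, "x": 0, "y": 0, "z": 0, "wx": 0, "wy": 0, "wz": 0}, {"hand": 0.585, "x": 0, "y": 0, "z": 0, "wx": 0, "wy": 0, "wz": 0}, {"hand": 0.593, "x": 0, "y": 0, "z": 0, "wx": 0, "wy": 0, "wz": 0}, {"hand": 0.593, "x": 0, "y": 0, "z": 0, "wx": 0, "wy": 0, "wz": 0}, {"hand": 0.593, "x": 0, "y": 0, "z": 0, "wx": 0, "wy": 0, "wz": 0}, {"hand": 0.593, "x": 0, "y": 0, "z": 0, "wx": 0, "wy": 0, "wz": 0}]'

```text
time: 6.1
ee_pos: [0.4759, -0.35, 0.2584]
tcp_rot: [0.001, 0.132, 0.991, -0.0]
contact_force: [-0.7, 0.2, 5.8]
grip_width: 0.0348
grip_force: 8.4
```

Call:
arm_command --plan '[{"hand": 0.593, "x": 0, "y": 0, "z": -5, "wx": 0, "wy": 0, "wz": 0}, {"hand": 0.593, "x": 0, "y": 0, "z": -15, "wx": 0, "wy": 0, "wz": 0}, {"hand": 0.593, "x": 0, "y": 0, "z": -35, "wx": 0, "wy": 0, "wz": 0}, {"hand": 0.593, "x": 0, "y": 0, "z": -60, "wx": 0, "wy": 0, "wz": 0}, {"hand": 0.593, "x": 0, "y": 0, "z": -85, "wx": 0, "wy": 0, "wz": 0}, {"hand": 0.593, "x": 0, "y": 0, "z": -95, "wx": 0, "wy": 0, "wz": 0}, {"hand": 0.593, "x": 0, "y": 0, "z": -95, "wx": 0, "wy": 0, "wz": 0}]'

```text
time: 6.8
ee_pos: [0.4758, -0.3498, 0.3541]
tcp_rot: [0.001, 0.132, 0.991, -0.001]
contact_force: [0.1, 0.3, -0.9]
grip_width: 0.0349
grip_force: 4.6
```

```bash
python3 - <<'E'
from h import *
go([.522,-.0975,.35],10)
im,i=view('wl.png')
p,R,s=pose()
# check where the jaws should be vs stand: expected tongs origin 155 ahead
print(proj(i,p+[0,0,-.155-.031]),proj(i,p+R@np.array([0,.034,.183])),proj(i,p+R@np.array([0,-.034,.183])))
E
```

```text
shift [ 21.2 255.6   3.8] wz -0.4383 yaw -15.11 tilt [ 0.0019 -0.0016 -1.    ] F [ 0.1  0.3 -0.9] t 6.8 pos [ 0.4758 -0.3498  0.3541]
(np.float64(258.77574656984), np.float64(241.99117993990376)) (np.float64(318.0343173570707), np.float64(244.46181703850056)) (np.float64(199.55989525990893), np.float64(244.31694136607865))
```

Call:
arm_command --plan '[{"hand": 0.593, "x": 4, "y": 45, "z": 0, "wx": 0, "wy": 0, "wz": -0.08}, {"hand": 0.593, "x": 8, "y": 90, "z": 0, "wx": 0, "wy": 0, "wz": -0.16}, {"hand": 0.593, "x": 12, "y": 135, "z": 0, "wx": 0, "wy": 0, "wz": -0.24}, {"hand": 0.593, "x": 16, "y": 180, "z": 0, "wx": 0, "wy": 0, "wz": -0.32}, {"hand": 0.593, "x": 20, "y": 220, "z": 0, "wx": 0, "wy": 0, "wz": -0.4}, {"hand": 0.593, "x": 21, "y": 245, "z": 0, "wx": 0, "wy": 0, "wz": -0.438}, {"hand": 0.593, "x": 21, "y": 255.5, "z": 0, "wx": 0, "wy": 0, "wz": -0.438}, {"hand": 0.593, "x": 21, "y": 255.5, "z": 0, "wx": 0, "wy": 0, "wz": -0.438}, {"hand": 0.593, "x": 21, "y": 255.5, "z": 0, "wx": 0, "wy": 0, "wz": -0.438}]'

```text
time: 7.75
ee_pos: [0.522, -0.0985, 0.352]
tcp_rot: [-0.001, -0.086, 0.996, 0.0]
contact_force: [-0.6, -0.6, -0.8]
grip_width: 0.0349
grip_force: 4.6
```

```bash
python3 - <<'E'
from h import *
go([.522,-.0975,.2545],10)
im,i=view('wu.png')
# tongs rests: bright patches near expected place
p,R,s=pose()
for y in(-.034,.034): print(proj(i,p+R@np.array([0,y,.1804])))
# tube axis fit: two edges sampled across stem near -38..-20 and +20..+38 in this view, bright profile
for sx in(-.038,-.033,-.02,.02,.033,.04):
    c=np.array([.522,-.0975,.022]);yw=np.radians(10);ax=np.array([np.cos(yw),np.sin(yw),0]);n=np.array([-ax[1],ax[0],0])
    pr=[]
    for t in range(-12,13,1):
        u,v=proj(i,c+ax*sx+n*t*.001);pr.append(int(cv2.getRectSubPix(cv2.cvtColor(im,cv2.COLOR_RGB2GRAY),(1,1),(u,v))[0,0]))
    print(sx,pr)
E
```

```text
shift [-0.2  0.9 97.5] wz -0.0015 yaw 9.91 tilt [-1.1e-03  1.0e-04 -1.0e+00] F [-0.6 -0.6 -0.8] t 7.75 pos [ 0.522  -0.0985  0.352 ]
(np.float64(196.5021028927209), np.float64(249.1213918734407))
(np.float64(317.75716736482286), np.float64(249.25919387221452))
-0.038 [63, 64, 62, 60, 60, 62, 68, 90, 122, 149, 168, 171, 149, 138, 124, 95, 72, 62, 60, 61, 60, 61, 62, 63, 63]
-0.033 [65, 65, 64, 62, 64, 63, 68, 89, 120, 148, 172, 188, 183, 158, 128, 100, 75, 65, 62, 63, 61, 61, 62, 64, 64]
-0.02 [201, 200, 200, 201, 201, 200, 196, 180, 157, 152, 168, 184, 180, 156, 131, 115, 116, 119, 120, 120, 119, 120, 122, 130, 145]
0.02 [54, 54, 54, 53, 52, 53, 56, 70, 101, 134, 157, 169, 169, 155, 133, 108, 81, 62, 54, 53, 54, 54, 55, 58, 64]
0.033 [199, 200, 199, 195, 189, 185, 186, 186, 175, 160, 156, 162, 163, 152, 135, 116, 107, 108, 109, 109, 112, 124, 145, 152, 129]
0.04 [199, 199, 199, 200, 199, 199, 198, 192, 176, 157, 153, 158, 156, 145, 131, 119, 116, 116, 116, 119, 132, 157, 180, 176, 145]
```

Call:
arm_command --plan '[{"hand": 0.593, "x": 0, "y": 0.5, "z": 30, "wx": 0, "wy": 0, "wz": -0.01}, {"hand": 0.593, "x": 0, "y": 0.5, "z": 50, "wx": 0, "wy": 0, "wz": -0.01}, {"hand": 0.593, "x": 0, "y": 0.5, "z": 60, "wx": 0, "wy": 0, "wz": -0.01}, {"hand": 0.593, "x": 0, "y": 0.5, "z": 68, "wx": 0, "wy": 0, "wz": -0.01}, {"hand": 0.593, "x": 0, "y": 0.5, "z": 74, "wx": 0, "wy": 0, "wz": -0.01}, {"hand": 0.593, "x": 0, "y": 0.5, "z": 78, "wx": 0, "wy": 0, "wz": -0.01}, {"hand": 0.593, "x": 0, "y": 0.5, "z": 81, "wx": 0, "wy": 0, "wz": -0.01}, {"hand": 0.593, "x": 0, "y": 0.5, "z": 84, "wx": 0, "wy": 0, "wz": -0.01}]'

```text
time: 8.6
ee_pos: [0.5221, -0.0972, 0.2689]
tcp_rot: [0.0, -0.092, 0.996, -0.0]
contact_force: [-1.0, -0.5, -1.8]
grip_width: 0.0352
grip_force: 4.6
```

```bash
python3 - <<'E'
from h import *
go([.5221,-.0979,.2545],10.5)
E
```

```text
shift [ 0.2 -0.7 14.4] wz 0.0009 yaw 10.55 tilt [ 7.e-04 -2.e-04 -1.e+00] F [-1.  -0.5 -1.8] t 8.6 pos [ 0.5221 -0.0972  0.2689]
```

Call:
arm_command --plan '[{"hand": 0.593, "x": 0, "y": -0.5, "z": 3, "wx": 0, "wy": 0, "wz": 0}, {"hand": 0.593, "x": 0, "y": -0.5, "z": 6, "wx": 0, "wy": 0, "wz": 0}, {"hand": 0.593, "x": 0, "y": -0.5, "z": 9, "wx": 0, "wy": 0, "wz": 0}, {"hand": 0.593, "x": 0, "y": -0.5, "z": 12, "wx": 0, "wy": 0, "wz": 0}, {"hand": 0.593, "x": 0, "y": -0.5, "z": 14, "wx": 0, "wy": 0, "wz": 0}, {"hand": 0.593, "x": 0, "y": -0.5, "z": 14, "wx": 0, "wy": 0, "wz": 0}]'

```text
time: 9.2
ee_pos: [0.5221, -0.0977, 0.2544]
tcp_rot: [-0.0, -0.092, 0.996, 0.0]
contact_force: [-0.4, -0.1, -0.5]
grip_width: 0.0348
grip_force: 4.6
```

```bash
python3 - <<'E'
from h import *
go([.5221,-.0979,.2545],10.5)
E
```

```text
shift [ 0.  -0.2 -0.1] wz 0.001 yaw 10.55 tilt [-4.e-04  1.e-04 -1.e+00] F [-0.4 -0.1 -0.5] t 9.2 pos [ 0.5221 -0.0977  0.2544]
```

Now squeeze shut on the grip.

Call:
arm_command --plan '[{"hand": 0.61, "x": 0, "y": 0, "z": 0, "wx": 0, "wy": 0, "wz": 0}, {"hand": 0.625, "x": 0, "y": 0, "z": 0, "wx": 0, "wy": 0, "wz": 0}, {"hand": 0.64, "x": 0, "y": 0, "z": 0, "wx": 0, "wy": 0, "wz": 0}, {"hand": 0.7, "x": 0, "y": 0, "z": 0, "wx": 0, "wy": 0, "wz": 0}, {"hand": 1, "x": 0, "y": 0, "z": 0, "wx": 0, "wy": 0, "wz": 0}, {"hand": 1, "x": 0, "y": 0, "z": 0, "wx": 0, "wy": 0, "wz": 0}, {"hand": 1, "x": 0, "y": 0, "z": 0, "wx": 0, "wy": 0, "wz": 0}, {"hand": 1, "x": 0, "y": 0, "z": 0, "wx": 0, "wy": 0, "wz": 0}]'

```text
time: 10.0
ee_pos: [0.5221, -0.0977, 0.2547]
tcp_rot: [-0.0, -0.092, 0.996, 0.0]
contact_force: [-0.2, 0.1, -1.0]
grip_width: 0.0312
grip_force: 59.3
```

Call:
arm_command --plan '[{"hand": 1, "x": 0, "y": 0, "z": -4, "wx": 0, "wy": 0, "wz": 0}, {"hand": 1, "x": 0, "y": 0, "z": -10, "wx": 0, "wy": 0, "wz": 0}, {"hand": 1, "x": 0, "y": 0, "z": -25, "wx": 0, "wy": 0, "wz": 0}, {"hand": 1, "x": 0, "y": 0, "z": -45, "wx": 0, "wy": 0, "wz": 0}, {"hand": 1, "x": 0, "y": 0, "z": -65, "wx": 0, "wy": 0, "wz": 0}, {"hand": 1, "x": 0, "y": 0, "z": -80, "wx": 0, "wy": 0, "wz": 0}, {"hand": 1, "x": 0, "y": 0, "z": -80, "wx": 0, "wy": 0, "wz": 0}, {"hand": 1, "x": 0, "y": 0, "z": -80, "wx": 0, "wy": 0, "wz": 0}]'

```text
time: 10.8
ee_pos: [0.522, -0.0976, 0.3345]
tcp_rot: [0.0, -0.092, 0.996, -0.0]
contact_force: [-0.8, -0.1, -1.9]
grip_width: 0.031
grip_force: 59.4
```

```bash
cat >> h.py <<'E'
def stem(im,i,c,yw,S,k=12,z=None):
    yw=np.radians(yw);ax=np.array([np.cos(yw),np.sin(yw),0]);n=np.array([-ax[1],ax[0],0]);g=cv2.cvtColor(im,cv2.COLOR_RGB2GRAY)
    for sx in S:
        print(sx,[int(cv2.getRectSubPix(g,(1,1),proj(i,np.array(c)+ax*sx+n*t*.001))[0,0]) for t in range(-k,k+1)])
E
python3 - <<'E'
from h import *
go([.573,.1945,.34],15.1)
p,R,s=pose()
im,i=view('wv.png')
print('lane (empty?)');stem(im,i,[.5221,-.0979,.022],10.5,[-.035,.035])
print('held');stem(im,i,[*p[:2],p[2]-.2324],10.5,[-.038,-.033,-.025,-.02,.02,.025,.033,.04])
E
```

```text
shift [-103.7  277.9   -5.5] wz -0.0793 yaw 10.56 tilt [ 2.e-04 -0.e+00 -1.e+00] F [-0.8 -0.1 -1.9] t 10.8 pos [ 0.522  -0.0976  0.3345]
lane (empty?)
-0.035 [67, 67, 66, 66, 66, 67, 65, 64, 63, 66, 67, 66, 66, 67, 66, 67, 67, 66, 66, 65, 64, 65, 65, 65, 67]
0.035 [89, 92, 92, 87, 83, 85, 88, 90, 92, 95, 97, 97, 97, 96, 95, 94, 92, 90, 86, 82, 83, 88, 90, 90, 90]
held
-0.038 [203, 203, 203, 202, 203, 202, 189, 153, 146, 167, 190, 192, 166, 136, 131, 176, 200, 203, 203, 203, 203, 202, 202, 202, 199]
-0.033 [202, 202, 202, 202, 202, 201, 188, 153, 145, 165, 189, 192, 167, 137, 131, 174, 200, 202, 202, 202, 202, 202, 202, 202, 200]
-0.025 [202, 203, 203, 202, 202, 201, 190, 143, 94, 89, 97, 101, 98, 93, 108, 165, 198, 202, 202, 202, 202, 202, 202, 203, 202]
-0.02 [202, 203, 202, 202, 202, 202, 199, 158, 99, 88, 94, 98, 96, 92, 101, 149, 192, 201, 202, 202, 202, 202, 202, 202, 202]
0.02 [152, 154, 160, 153, 130, 130, 146, 145, 134, 145, 162, 169, 161, 144, 124, 111, 130, 150, 151, 151, 149, 138, 124, 121, 123]
0.025 [121, 121, 122, 121, 121, 121, 122, 121, 122, 142, 161, 167, 155, 139, 123, 105, 109, 120, 122, 122, 123, 122, 123, 123, 120]
0.033 [164, 164, 163, 164, 164, 164, 163, 155, 141, 144, 157, 163, 157, 143, 126, 111, 133, 158, 163, 162, 163, 163, 163, 163, 162]
0.04 [161, 161, 161, 161, 161, 160, 160, 154, 143, 145, 153, 158, 155, 145, 127, 112, 132, 159, 165, 166, 166, 167, 166, 167, 168]
```

Call:
arm_command --plan '[{"hand": 1, "x": -15, "y": 40, "z": -6, "wx": 0, "wy": 0, "wz": -0.01}, {"hand": 1, "x": -30, "y": 80, "z": -6, "wx": 0, "wy": 0, "wz": -0.02}, {"hand": 1, "x": -45, "y": 120, "z": -6, "wx": 0, "wy": 0, "wz": -0.04}, {"hand": 1, "x": -60, "y": 160, "z": -6, "wx": 0, "wy": 0, "wz": -0.05}, {"hand": 1, "x": -75, "y": 200, "z": -6, "wx": 0, "wy": 0, "wz": -0.06}, {"hand": 1, "x": -90, "y": 240, "z": -6, "wx": 0, "wy": 0, "wz": -0.08}, {"hand": 1, "x": -101, "y": 270, "z": -6, "wx": 0, "wy": 0, "wz": -0.08}, {"hand": 1, "x": -104, "y": 278, "z": -6, "wx": 0, "wy": 0, "wz": -0.08}, {"hand": 1, "x": -104, "y": 278, "z": -6, "wx": 0, "wy": 0, "wz": -0.08}, {"hand": 1, "x": -104, "y": 278, "z": -6, "wx": 0, "wy": 0, "wz": -0.08}]'

```text
time: 11.85
ee_pos: [0.5734, 0.1938, 0.34]
tcp_rot: [-0.001, -0.131, 0.991, -0.0]
contact_force: [-0.4, 0.0, -1.7]
grip_width: 0.0309
grip_force: 59.7
```

```bash
python3 - <<'E'
from h import *
go([.573,.1945,.2754],15.1)
p,R,s=pose()
im,i=view('wx.png')
print('held');stem(im,i,[*p[:2],p[2]-.2324],15.1,[-.038,-.033,-.025,.025,.033,.04])
print('block');stem(im,i,[.573,.1945,.009],15.1,[-.041,-.038,-.03,-.02,.02],24)
E
```

```text
shift [ 0.1  0.8 64.6] wz 0.0001 yaw 15.11 tilt [-1.1e-03 -6.0e-04 -1.0e+00] F [-0.4  0.  -1.7] t 11.85 pos [0.5734 0.1938 0.34  ]
held
-0.038 [180, 129, 98, 102, 112, 101, 94, 105, 134, 159, 181, 187, 166, 136, 110, 95, 92, 92, 93, 95, 90, 87, 85, 102, 157]
-0.033 [181, 134, 96, 91, 91, 91, 91, 101, 121, 152, 180, 184, 161, 134, 109, 91, 88, 88, 87, 87, 88, 85, 85, 96, 147]
-0.025 [184, 141, 95, 90, 89, 89, 89, 103, 130, 155, 178, 185, 165, 137, 110, 90, 85, 87, 85, 86, 85, 85, 83, 101, 149]
0.025 [165, 165, 165, 165, 165, 166, 165, 158, 140, 141, 156, 163, 157, 141, 121, 109, 134, 158, 161, 161, 161, 161, 161, 162, 159]
0.033 [155, 155, 155, 154, 154, 154, 153, 147, 133, 133, 147, 156, 151, 139, 123, 107, 125, 149, 153, 153, 154, 153, 154, 154, 153]
0.04 [154, 155, 154, 154, 154, 154, 152, 148, 136, 133, 143, 153, 151, 141, 124, 107, 123, 148, 155, 155, 155, 156, 155, 155, 155]
block
-0.041 [198, 198, 199, 199, 197, 194, 174, 136, 107, 96, 96, 98, 100, 99, 98, 96, 94, 94, 94, 95, 96, 98, 97, 94, 93, 92, 90, 91, 91, 94, 94, 93, 91, 89, 90, 90, 90, 91, 94, 101, 125, 162, 186, 195, 19
[... 252 characters left out ...]
198, 198, 198, 198, 197, 189, 165, 127, 101, 98, 104, 111, 109, 101, 99, 98, 100, 110, 125, 128, 113, 92, 85, 94, 109, 120, 129, 148, 161, 149, 132, 123, 119, 113, 110, 106, 95, 79, 69, 72, 85, 101, 112, 118, 124, 128, 130, 136, 144]
-0.02 [198, 198, 198, 198, 197, 188, 164, 131, 107, 104, 121, 140, 138, 117, 101, 99, 108, 126, 144, 161, 175, 180, 171, 164, 152, 134, 118, 112, 119, 119, 114, 113, 116, 119, 119, 112, 101, 93, 87, 88, 103, 132, 163, 182, 186, 179, 158, 130, 112]
0.02 [190, 190, 189, 189, 187, 182, 167, 136, 104, 85, 73, 67, 68, 71, 74, 77, 79, 82, 84, 86, 87, 89, 90, 89, 88, 87, 86, 84, 82, 80, 78, 74, 69, 64, 65, 72, 76, 77, 79, 80, 87, 107, 131, 146, 151, 154, 160, 167, 171]
```

Call:
arm_command --plan '[{"hand": 1, "x": 0, "y": 1.3, "z": 25, "wx": 0, "wy": 0, "wz": 0}, {"hand": 1, "x": 0, "y": 1.3, "z": 45, "wx": 0, "wy": 0, "wz": 0}, {"hand": 1, "x": 0, "y": 1.3, "z": 55, "wx": 0, "wy": 0, "wz": 0}, {"hand": 1, "x": 0, "y": 1.3, "z": 61, "wx": 0, "wy": 0, "wz": 0}, {"hand": 1, "x": 0, "y": 1.3, "z": 64, "wx": 0, "wy": 0, "wz": 0}, {"hand": 1, "x": 0, "y": 1.3, "z": 64, "wx": 0, "wy": 0, "wz": 0}]'

```text
time: 12.5
ee_pos: [0.5732, 0.1957, 0.2771]
tcp_rot: [0.0, -0.132, 0.991, 0.0]
contact_force: [0.9, 0.8, -1.8]
grip_width: 0.031
grip_force: 59.8
```

```bash
python3 - <<'E'
from h import *
go([.573,.1945,.2614],15.1)
p,R,s=pose()
im,i=view('wy.png')
print('held');stem(im,i,[*p[:2],p[2]-.2324],15.1,[-.042,-.04,-.025,-.02,.02,.025,.033,.038])
E
```

```text
shift [ 0.6 -1.1 15.7] wz 0.0004 yaw 15.12 tilt [ 4.e-04  1.e-04 -1.e+00] F [ 0.9  0.8 -1.8] t 12.5 pos [0.5732 0.1957 0.2771]
held
-0.042 [91, 86, 81, 79, 78, 77, 76, 80, 87, 90, 93, 94, 93, 88, 79, 70, 67, 67, 67, 66, 66, 66, 67, 67, 74]
-0.04 [89, 91, 88, 80, 82, 83, 81, 100, 134, 160, 177, 176, 162, 137, 110, 83, 71, 72, 72, 69, 66, 65, 66, 66, 74]
-0.025 [93, 93, 92, 91, 93, 92, 92, 102, 128, 155, 180, 183, 157, 136, 113, 83, 64, 62, 62, 62, 63, 62, 61, 60, 64]
-0.02 [90, 90, 90, 90, 91, 90, 90, 84, 80, 85, 91, 95, 93, 89, 82, 72, 63, 61, 61, 59, 61, 60, 61, 59, 64]
0.02 [80, 83, 96, 105, 91, 91, 117, 132, 128, 140, 159, 166, 156, 138, 120, 95, 75, 70, 73, 74, 64, 55, 55, 53, 55]
0.025 [152, 126, 96, 95, 98, 100, 119, 134, 128, 140, 157, 165, 158, 143, 123, 96, 80, 92, 120, 133, 142, 152, 126, 100, 93]
0.033 [166, 164, 162, 166, 169, 170, 168, 162, 144, 142, 153, 160, 156, 143, 125, 111, 135, 163, 170, 169, 168, 167, 165, 166, 167]
0.038 [168, 168, 168, 168, 168, 168, 167, 160, 141, 139, 151, 157, 155, 143, 125, 106, 123, 155, 167, 168, 168, 167, 169, 167, 168]
```

Call:
arm_command --plan '[{"hand": 1, "x": 0, "y": 0, "z": 2, "wx": 0, "wy": 0, "wz": 0}, {"hand": 1, "x": 0, "y": 0, "z": 4, "wx": 0, "wy": 0, "wz": 0}, {"hand": 1, "x": 0, "y": 0, "z": 5, "wx": 0, "wy": 0, "wz": 0}, {"hand": 1, "x": 0, "y": 0, "z": 5, "wx": 0, "wy": 0, "wz": 0}]'

```text
time: 12.95
ee_pos: [0.5731, 0.196, 0.2716]
tcp_rot: [-0.0, -0.132, 0.991, -0.0]
contact_force: [-0.3, 0.2, -1.6]
grip_width: 0.031
grip_force: 59.8
```

Call:
arm_command --plan '[{"hand": 1, "x": 0, "y": 0, "z": 0.8, "wx": 0, "wy": 0, "wz": 0}, {"hand": 1, "x": 0, "y": 0, "z": 1.5, "wx": 0, "wy": 0, "wz": 0}, {"hand": 1, "x": 0, "y": 0, "z": 1.5, "wx": 0, "wy": 0, "wz": 0}]'

```text
time: 13.25
ee_pos: [0.5731, 0.1959, 0.2701]
tcp_rot: [0.0, -0.132, 0.991, 0.0]
contact_force: [-0.2, -0.1, -1.1]
grip_width: 0.0309
grip_force: 59.8
```

Call:
arm_command --plan '[{"hand": 1, "x": 0, "y": 0, "z": 0.5, "wx": 0, "wy": 0, "wz": 0}, {"hand": 1, "x": 0, "y": 0, "z": 1, "wx": 0, "wy": 0, "wz": 0}, {"hand": 1, "x": 0, "y": 0, "z": 1, "wx": 0, "wy": 0, "wz": 0}]'

```text
time: 13.55
ee_pos: [0.5733, 0.1958, 0.2696]
tcp_rot: [0.0, -0.132, 0.991, -0.0]
contact_force: [0.2, -1.8, 3.5]
grip_width: 0.0309
grip_force: 60.1
```

Call:
arm_command --plan '[{"hand": 1, "x": 0, "y": 0, "z": 0.5, "wx": 0, "wy": 0, "wz": 0}, {"hand": 1, "x": 0, "y": 0, "z": 1, "wx": 0, "wy": 0, "wz": 0}, {"hand": 1, "x": 0, "y": 0, "z": 1, "wx": 0, "wy": 0, "wz": 0}]'

```text
time: 13.85
ee_pos: [0.5734, 0.1957, 0.2688]
tcp_rot: [0.001, -0.132, 0.991, -0.0]
contact_force: [0.2, -4.4, 6.0]
grip_width: 0.0306
grip_force: 60.5
```

Call:
arm_command --plan '[{"hand": 1, "x": 0, "y": 0, "z": 0.5, "wx": 0, "wy": 0, "wz": 0}, {"hand": 1, "x": 0, "y": 0, "z": 1, "wx": 0, "wy": 0, "wz": 0}, {"hand": 1, "x": 0, "y": 0, "z": 1, "wx": 0, "wy": 0, "wz": 0}]'

```text
time: 14.15
ee_pos: [0.5735, 0.1957, 0.2682]
tcp_rot: [0.001, -0.132, 0.991, -0.0]
contact_force: [0.9, -3.1, 8.0]
grip_width: 0.031
grip_force: 60.6
```

Call:
arm_command --plan '[{"hand": 1, "x": 0, "y": -0.9, "z": 0, "wx": 0, "wy": 0, "wz": 0}, {"hand": 1, "x": 0, "y": -0.9, "z": 0.5, "wx": 0, "wy": 0, "wz": 0}, {"hand": 1, "x": 0, "y": -0.9, "z": 0.5, "wx": 0, "wy": 0, "wz": 0}]'

```text
time: 14.45
ee_pos: [0.5736, 0.1951, 0.2678]
tcp_rot: [0.001, -0.132, 0.991, 0.0]
contact_force: [-0.6, -1.2, 8.8]
grip_width: 0.0308
grip_force: 60.6
```

Call:
arm_command --plan '[{"hand": 1, "x": 0, "y": 0, "z": 0.5, "wx": 0, "wy": 0, "wz": 0}, {"hand": 1, "x": 0, "y": 0, "z": 0.5, "wx": 0, "wy": 0, "wz": 0}]'

```text
time: 14.65
ee_pos: [0.5737, 0.1951, 0.2674]
tcp_rot: [0.001, -0.132, 0.991, 0.0]
contact_force: [-0.2, -0.9, 9.7]
grip_width: 0.0312
grip_force: 60.6
```

Call:
arm_command --plan '[{"hand": 1, "x": 0, "y": 0, "z": 0.5, "wx": 0, "wy": 0, "wz": 0}, {"hand": 1, "x": 0, "y": 0, "z": 0.5, "wx": 0, "wy": 0, "wz": 0}]'

```text
time: 14.85
ee_pos: [0.5737, 0.1951, 0.2669]
tcp_rot: [0.001, -0.132, 0.991, 0.0]
contact_force: [0.2, -1.0, 10.0]
grip_width: 0.0311
grip_force: 60.7
```

Call:
arm_command --plan '[{"hand": 1, "x": 0, "y": 0, "z": 0.5, "wx": 0, "wy": 0, "wz": 0}, {"hand": 1, "x": 0, "y": 0, "z": 0.5, "wx": 0, "wy": 0, "wz": 0}]'

```text
time: 15.05
ee_pos: [0.5737, 0.1951, 0.2664]
tcp_rot: [0.001, -0.132, 0.991, 0.0]
contact_force: [-0.0, -0.8, 9.6]
grip_width: 0.0309
grip_force: 60.6
```

Call:
arm_command --plan '[{"hand": 1, "x": 0, "y": 0, "z": 0.5, "wx": 0, "wy": 0, "wz": 0}, {"hand": 1, "x": 0, "y": 0, "z": 0.5, "wx": 0, "wy": 0, "wz": 0}]'

```text
time: 15.25
ee_pos: [0.5737, 0.1951, 0.2657]
tcp_rot: [0.001, -0.132, 0.991, 0.0]
contact_force: [1.4, -0.9, 7.4]
grip_width: 0.0309
grip_force: 60.5
```

Call:
arm_command --plan '[{"hand": 1, "x": 0, "y": 0, "z": 0.5, "wx": 0, "wy": 0, "wz": 0}, {"hand": 1, "x": 0, "y": 0, "z": 0.5, "wx": 0, "wy": 0, "wz": 0}]'

```text
time: 15.45
ee_pos: [0.5736, 0.1951, 0.2647]
tcp_rot: [0.001, -0.132, 0.991, 0.0]
contact_force: [1.7, -1.0, 4.0]
grip_width: 0.031
grip_force: 60.2
```

Call:
arm_command --plan '[{"hand": 1, "x": 0, "y": 0, "z": 0.5, "wx": 0, "wy": 0, "wz": 0}, {"hand": 1, "x": 0, "y": 0, "z": 1, "wx": 0, "wy": 0, "wz": 0}, {"hand": 1, "x": 0, "y": 0, "z": 1, "wx": 0, "wy": 0, "wz": 0}]'

```text
time: 15.75
ee_pos: [0.5732, 0.195, 0.2625]
tcp_rot: [-0.001, -0.132, 0.991, -0.0]
contact_force: [0.3, -0.6, -2.1]
grip_width: 0.031
grip_force: 59.8
```

Call:
arm_command --plan '[{"hand": 1, "x": 0, "y": 0, "z": 0.5, "wx": 0, "wy": 0, "wz": 0}, {"hand": 1, "x": 0, "y": 0, "z": 1, "wx": 0, "wy": 0, "wz": 0}, {"hand": 1, "x": 0, "y": 0, "z": 1, "wx": 0, "wy": 0, "wz": 0}]'

```text
time: 16.05
ee_pos: [0.5732, 0.195, 0.2617]
tcp_rot: [-0.001, -0.132, 0.991, -0.0]
contact_force: [0.3, -1.4, -3.3]
grip_width: 0.0307
grip_force: 59.7
```

Call:
arm_command --plan '[{"hand": 1, "x": 0, "y": 0, "z": 0.5, "wx": 0, "wy": 0, "wz": 0}, {"hand": 1, "x": 0, "y": 0, "z": 1, "wx": 0, "wy": 0, "wz": 0}, {"hand": 1, "x": 0, "y": 0, "z": 1, "wx": 0, "wy": 0, "wz": 0}]'

```text
time: 16.35
ee_pos: [0.5733, 0.195, 0.2611]
tcp_rot: [-0.0, -0.132, 0.991, -0.0]
contact_force: [-0.3, -1.3, -2.5]
grip_width: 0.0308
grip_force: 59.7
```

Call:
arm_command --plan '[{"hand": 1, "x": 0, "y": 0, "z": 0.4, "wx": 0, "wy": 0, "wz": 0}, {"hand": 1, "x": 0, "y": 0, "z": 0.8, "wx": 0, "wy": 0, "wz": 0}, {"hand": 1, "x": 0, "y": 0, "z": 0.8, "wx": 0, "wy": 0, "wz": 0}]'

```text
time: 16.65
ee_pos: [0.5734, 0.1951, 0.2609]
tcp_rot: [0.0, -0.132, 0.991, 0.0]
contact_force: [-2.3, -1.6, 5.0]
grip_width: 0.0308
grip_force: 60.2
```

Call:
arm_command --plan '[{"hand": 1, "x": 0, "y": 0, "z": 0.4, "wx": 0, "wy": 0, "wz": 0}, {"hand": 1, "x": 0, "y": 0, "z": 0.8, "wx": 0, "wy": 0, "wz": 0}, {"hand": 1, "x": 0, "y": 0, "z": 0.8, "wx": 0, "wy": 0, "wz": 0}]'

```text
time: 16.95
ee_pos: [0.5735, 0.1951, 0.2607]
tcp_rot: [0.001, -0.132, 0.991, 0.0]
contact_force: [-4.8, -1.5, 10.3]
grip_width: 0.0307
grip_force: 60.7
```

Call:
arm_command --plan '[{"hand": 1, "x": 0, "y": 0, "z": 0.4, "wx": 0, "wy": 0, "wz": 0}, {"hand": 1, "x": 0, "y": 0, "z": 0.8, "wx": 0, "wy": 0, "wz": 0}, {"hand": 1, "x": 0, "y": 0, "z": 0.8, "wx": 0, "wy": 0, "wz": 0}]'

```text
time: 17.25
ee_pos: [0.5735, 0.1951, 0.2605]
tcp_rot: [0.001, -0.132, 0.991, 0.0]
contact_force: [-5.2, -2.0, 15.8]
grip_width: 0.0309
grip_force: 61.0
```

Call:
arm_command --plan '[{"hand": 1, "x": 0, "y": 0, "z": 0.1, "wx": 0, "wy": 0, "wz": 0}, {"hand": 1, "x": 0, "y": 0, "z": 0.1, "wx": 0, "wy": 0, "wz": 0}, {"hand": 1, "x": 0, "y": 0, "z": 0.1, "wx": 0, "wy": 0, "wz": 0}, {"hand": 1, "x": 0, "y": 0, "z": 0.1, "wx": 0, "wy": 0, "wz": 0}]'

```text
time: 17.65
ee_pos: [0.5735, 0.1951, 0.2605]
tcp_rot: [0.001, -0.132, 0.991, 0.0]
contact_force: [-4.7, -2.6, 16.2]
grip_width: 0.0309
grip_force: 61.0
```

Call:
arm_command --plan '[{"hand": 1, "x": 0, "y": 0, "z": 0, "wx": 0, "wy": 0, "wz": 0}, {"hand": 1, "x": 0, "y": 0, "z": 0, "wx": 0, "wy": 0, "wz": 0}, {"hand": 1, "x": 0, "y": 0, "z": 0, "wx": 0, "wy": 0, "wz": 0}, {"hand": 1, "x": 0, "y": 0, "z": 0, "wx": 0, "wy": 0, "wz": 0}]'

```text
time: 18.05
ee_pos: [0.5735, 0.1951, 0.2605]
tcp_rot: [0.001, -0.132, 0.991, 0.0]
contact_force: [-6.0, -3.3, 15.7]
grip_width: 0.0314
grip_force: 61.0
```

Call:
arm_command --plan '[{"hand": 1, "x": 0, "y": 0, "z": 0.15, "wx": 0, "wy": 0, "wz": 0}, {"hand": 1, "x": 0, "y": 0, "z": 0.15, "wx": 0, "wy": 0, "wz": 0}, {"hand": 1, "x": 0, "y": 0, "z": 0.15, "wx": 0, "wy": 0, "wz": 0}, {"hand": 1, "x": 0, "y": 0, "z": 0.15, "wx": 0, "wy": 0, "wz": 0}, {"hand": 1, "x": 0, "y": 0, "z": 0.15, "wx": 0, "wy": 0, "wz": 0}, {"hand": 1, "x": 0, "y": 0, "z": 0.15, "wx": 0, "wy": 0, "wz": 0}]'

```text
time: 18.65
ee_pos: [0.5736, 0.1951, 0.2604]
tcp_rot: [0.001, -0.132, 0.991, 0.0]
contact_force: [-7.1, -3.0, 17.6]
grip_width: 0.0307
grip_force: 61.1
```

Call:
arm_command --plan '[{"hand": 1, "x": 0, "y": 0, "z": -1, "wx": 0, "wy": 0, "wz": 0}, {"hand": 1, "x": 0, "y": 0, "z": -2, "wx": 0, "wy": 0, "wz": 0}, {"hand": 1, "x": 0, "y": 0, "z": -2.6, "wx": 0, "wy": 0, "wz": 0}, {"hand": 1, "x": 0, "y": 0, "z": -2.6, "wx": 0, "wy": 0, "wz": 0}]'

```text
time: 19.05
ee_pos: [0.5734, 0.1951, 0.2608]
tcp_rot: [-0.0, -0.132, 0.991, 0.0]
contact_force: [0.4, -0.5, -1.1]
grip_width: 0.0306
grip_force: 59.5
```

Call:
arm_command --plan '[{"hand": 0.64, "x": 0, "y": 0, "z": 0, "wx": 0, "wy": 0, "wz": 0}, {"hand": 0.625, "x": 0, "y": 0, "z": 0, "wx": 0, "wy": 0, "wz": 0}, {"hand": 0.61, "x": 0, "y": 0, "z": 0, "wx": 0, "wy": 0, "wz": 0}, {"hand": 0.59, "x": 0, "y": 0, "z": 0, "wx": 0, "wy": 0, "wz": 0}, {"hand": 0.59, "x": 0, "y": 0, "z": 0, "wx": 0, "wy": 0, "wz": 0}, {"hand": 0.59, "x": 0, "y": 0, "z": 0, "wx": 0, "wy": 0, "wz": 0}, {"hand": 0.59, "x": 0, "y": 0, "z": 0, "wx": 0, "wy": 0, "wz": 0}, {"hand": 0.59, "x": 0, "y": 0, "z": 0, "wx": 0, "wy": 0, "wz": 0}]'

```text
time: 19.85
ee_pos: [0.5734, 0.1951, 0.2612]
tcp_rot: [0.0, -0.132, 0.991, 0.0]
contact_force: [-0.1, 0.1, -0.8]
grip_width: 0.0349
grip_force: 4.5
```

Call:
arm_command --plan '[{"hand": 0.59, "x": 0, "y": 0, "z": -1, "wx": 0, "wy": 0, "wz": 0}, {"hand": 0.59, "x": 0, "y": 0, "z": -2, "wx": 0, "wy": 0, "wz": 0}, {"hand": 0.59, "x": 0, "y": 0, "z": -3, "wx": 0, "wy": 0, "wz": 0}, {"hand": 0.59, "x": 0, "y": 0, "z": -3, "wx": 0, "wy": 0, "wz": 0}]'

```text
time: 20.25
ee_pos: [0.5734, 0.195, 0.2644]
tcp_rot: [0.0, -0.132, 0.991, 0.0]
contact_force: [-0.5, 0.2, -1.0]
grip_width: 0.035
grip_force: 4.5
```

Free of the tube, with only the tongs' weight on the arm. I lift gently.

Call:
arm_command --plan '[{"hand": 0.59, "x": 0, "y": 0, "z": -3, "wx": 0, "wy": 0, "wz": 0}, {"hand": 0.59, "x": 0, "y": 0, "z": -6, "wx": 0, "wy": 0, "wz": 0}, {"hand": 0.59, "x": 0, "y": 0, "z": -10, "wx": 0, "wy": 0, "wz": 0}, {"hand": 0.59, "x": 0, "y": 0, "z": -16, "wx": 0, "wy": 0, "wz": 0}, {"hand": 0.59, "x": 0, "y": 0, "z": -30, "wx": 0, "wy": 0, "wz": 0}, {"hand": 0.59, "x": 0, "y": 0, "z": -55, "wx": 0, "wy": 0, "wz": 0}, {"hand": 0.59, "x": 0, "y": 0, "z": -80, "wx": 0, "wy": 0, "wz": 0}, {"hand": 0.59, "x": 0, "y": 0, "z": -90, "wx": 0, "wy": 0, "wz": 0}, {"hand": 0.59, "x": 0, "y": 0, "z": -90, "wx": 0, "wy": 0, "wz": 0}]'

```text
time: 21.15
ee_pos: [0.5734, 0.195, 0.356]
tcp_rot: [0.002, -0.132, 0.991, 0.0]
contact_force: [-0.1, -1.2, -0.4]
grip_width: 0.0353
grip_force: 4.5
```

```bash
python3 - <<'E'
from h import *
go([.476,-.3497,.355],-15.0)
im,i=view('wz.png')
print('clipped');stem(im,i,[.5733,.195,.029],15.1,[-.045,-.04,-.037,-.02,.02,.037,.041,.05])
# tube in same apparent place at z of grip: compare predicted top view
t,k=shot('top','top2.png');stem(t,k,[.5733,.195,.029],15.1,[-.038,-.02,0,.02,.038])
E
```

```text
shift [ 2.362e+02 -5.004e+02  2.000e-01] wz 0.526 yaw 15.14 tilt [ 2.9e-03  8.0e-04 -1.0e+00] F [-0.1 -1.2 -0.4] t 21.15 pos [0.5734 0.195  0.356 ]
clipped
-0.045 [135, 137, 127, 112, 112, 123, 130, 130, 131, 130, 124, 111, 111, 118, 114, 97, 91, 91, 94, 94, 98, 108, 122, 129, 130]
-0.04 [93, 91, 88, 88, 88, 89, 91, 105, 130, 155, 177, 182, 168, 140, 110, 84, 69, 66, 66, 67, 67, 67, 68, 73, 75]
-0.037 [90, 90, 85, 82, 81, 82, 86, 99, 125, 154, 177, 184, 169, 142, 115, 93, 81, 74, 71, 71, 70, 69, 67, 69, 67]
-0.02 [92, 92, 92, 93, 92, 94, 94, 107, 130, 154, 172, 175, 157, 134, 112, 87, 72, 67, 65, 66, 67, 71, 73, 75, 80]
0.02 [84, 84, 82, 78, 75, 74, 74, 85, 112, 141, 158, 162, 155, 138, 119, 95, 76, 65, 63, 64, 64, 62, 60, 60, 62]
0.037 [152, 143, 128, 123, 127, 138, 146, 146, 141, 142, 152, 158, 154, 141, 127, 127, 137, 140, 133, 127, 128, 133, 138, 142, 140]
0.041 [172, 176, 176, 176, 177, 177, 173, 163, 150, 145, 150, 153, 149, 139, 124, 120, 129, 127, 116, 107, 107, 115, 135, 158, 160]
0.05 [172, 175, 175, 175, 174, 174, 174, 171, 163, 153, 149, 153, 150, 139, 119, 103, 107, 129, 154, 168, 173, 173, 173, 171, 163]
-0.038 [59, 56, 53, 50, 43, 30, 20, 31, 45, 60, 89, 117, 140, 147, 151, 147, 121, 95, 72, 53, 38, 34, 39, 46, 57]
-0.02 [71, 71, 71, 76, 83, 85, 77, 69, 75, 92, 106, 125, 148, 171, 166, 147, 126, 96, 69, 45, 47, 50, 53, 73, 93]
0 [69, 69, 68, 66, 68, 70, 77, 89, 101, 110, 117, 123, 131, 143, 156, 158, 151, 143, 126, 105, 84, 72, 68, 67, 93]
0.02 [50, 47, 44, 45, 45, 42, 39, 41, 56, 71, 91, 121, 149, 163, 156, 150, 135, 111, 87, 74, 67, 60, 59, 60, 61]
0.038 [146, 151, 156, 158, 153, 151, 149, 143, 136, 132, 133, 135, 140, 144, 149, 147, 148, 153, 146, 137, 128, 118, 106, 92, 85]
```

Call:
arm_command --plan '[{"hand": 0.59, "x": 20, "y": -42, "z": 0, "wx": 0, "wy": 0, "wz": 0.04}, {"hand": 0.59, "x": 40, "y": -84, "z": 0, "wx": 0, "wy": 0, "wz": 0.09}, {"hand": 0.59, "x": 60, "y": -126, "z": 0, "wx": 0, "wy": 0, "wz": 0.13}, {"hand": 0.59, "x": 80, "y": -168, "z": 0, "wx": 0, "wy": 0, "wz": 0.18}, {"hand": 0.59, "x": 100, "y": -210, "z": 0, "wx": 0, "wy": 0, "wz": 0.22}, {"hand": 0.59, "x": 119, "y": -252, "z": 0, "wx": 0, "wy": 0, "wz": 0.27}, {"hand": 0.59, "x": 139, "y": -294, "z": 0, "wx": 0, "wy": 0, "wz": 0.31}, {"hand": 0.59, "x": 159, "y": -336, "z": 0, "wx": 0, "wy": 0, "wz": 0.36}, {"hand": 0.59, "x": 179, "y": -378, "z": 0, "wx": 0, "wy": 0, "wz": 0.4}, {"hand": 0.59, "x": 199, "y": -420, "z": 0, "wx": 0, "wy": 0, "wz": 0.45}, {"hand": 0.59, "x": 218, "y": -460, "z": 0, "wx": 0, "wy": 0, "wz": 0.49}, {"hand": 0.59, "x": 232, "y": -492, "z": 0, "wx": 0, "wy": 0, "wz": 0.526}]'

```text
time: 22.45
ee_pos: [0.4769, -0.3428, 0.3526]
tcp_rot: [-0.001, 0.132, 0.991, 0.001]
contact_force: [0.1, 0.8, -0.7]
grip_width: 0.0352
grip_force: 4.5
```

Call:
arm_command --plan '[{"hand": 0.59, "x": 0, "y": 0, "z": 0, "wx": 0, "wy": 0, "wz": 0}, {"hand": 0.59, "x": 0, "y": 0, "z": 0, "wx": 0, "wy": 0, "wz": 0}]'

```text
time: 22.65
ee_pos: [0.4776, -0.3409, 0.3526]
tcp_rot: [-0.001, 0.131, 0.991, 0.001]
contact_force: [0.6, 0.2, -0.5]
grip_width: 0.0351
grip_force: 4.5
```

```bash
python3 - <<'E'
from h import *
go([.4759,-.3499,.305],-15.1)
E
```

```text
shift [-0.8 -9.2 47.6] wz 0.0007 yaw -15.06 tilt [-0.0018  0.0017 -1.    ] F [ 0.6  0.2 -0.5] t 22.65 pos [ 0.4776 -0.3409  0.3526]
```

Call:
arm_command --plan '[{"hand": 0.59, "x": -0.8, "y": -9.2, "z": 0, "wx": 0, "wy": 0, "wz": 0}, {"hand": 0.59, "x": -0.8, "y": -9.2, "z": 10, "wx": 0, "wy": 0, "wz": 0}, {"hand": 0.59, "x": -0.8, "y": -9.2, "z": 20, "wx": 0, "wy": 0, "wz": 0}, {"hand": 0.59, "x": -0.8, "y": -9.2, "z": 20, "wx": 0, "wy": 0, "wz": 0}, {"hand": 0.59, "x": -0.8, "y": -9.2, "z": 20, "wx": 0, "wy": 0, "wz": 0}]'

```text
time: 23.15
ee_pos: [0.4764, -0.3492, 0.3337]
tcp_rot: [-0.0, 0.13, 0.991, 0.0]
contact_force: [-0.8, 0.4, -1.3]
grip_width: 0.0351
grip_force: 4.5
```

```bash
python3 - <<'E'
from h import *
go([.4759,-.3499,.2584],-15.1)
go([.4759,-.3499,.2584],-15.1)
E
```

```text
shift [ 0.3 -0.8 75.3] wz 0.0022 yaw -14.97 tilt [-7.e-04  5.e-04 -1.e+00] F [-0.8  0.4 -1.3] t 23.15 pos [ 0.4764 -0.3492  0.3337]
shift [ 0.3 -0.8 75.3] wz 0.0022 yaw -14.97 tilt [-7.e-04  5.e-04 -1.e+00] F [-0.8  0.4 -1.3] t 23.15 pos [ 0.4764 -0.3492  0.3337]
```

Call:
arm_command --plan '[{"hand": 0.59, "x": 0.2, "y": -0.6, "z": 10, "wx": 0, "wy": 0, "wz": 0}, {"hand": 0.59, "x": 0.2, "y": -0.6, "z": 20, "wx": 0, "wy": 0, "wz": 0}, {"hand": 0.59, "x": 0.2, "y": -0.6, "z": 30, "wx": 0, "wy": 0, "wz": 0}, {"hand": 0.59, "x": 0.2, "y": -0.6, "z": 40, "wx": 0, "wy": 0, "wz": 0}, {"hand": 0.59, "x": 0.2, "y": -0.6, "z": 50, "wx": 0, "wy": 0, "wz": 0}, {"hand": 0.59, "x": 0.2, "y": -0.6, "z": 60, "wx": 0, "wy": 0, "wz": 0}, {"hand": 0.59, "x": 0.2, "y": -0.6, "z": 66, "wx": 0, "wy": 0, "wz": 0}, {"hand": 0.59, "x": 0.2, "y": -0.6, "z": 70, "wx": 0, "wy": 0, "wz": 0}, {"hand": 0.59, "x": 0.2, "y": -0.6, "z": 70, "wx": 0, "wy": 0, "wz": 0}]'

```text
time: 24.05
ee_pos: [0.4759, -0.3501, 0.2637]
tcp_rot: [-0.0, 0.131, 0.991, 0.0]
contact_force: [-0.5, -0.7, -0.2]
grip_width: 0.0346
grip_force: 4.5
```

Call:
arm_command --plan '[{"hand": 0.59, "x": 0, "y": 0, "z": 2, "wx": 0, "wy": 0, "wz": 0}, {"hand": 0.59, "x": 0, "y": 0, "z": 4, "wx": 0, "wy": 0, "wz": 0}, {"hand": 0.59, "x": 0, "y": 0, "z": 5, "wx": 0, "wy": 0, "wz": 0}, {"hand": 0.59, "x": 0, "y": 0, "z": 5, "wx": 0, "wy": 0, "wz": 0}]'

```text
time: 24.45
ee_pos: [0.4759, -0.3501, 0.2591]
tcp_rot: [-0.0, 0.131, 0.991, 0.0]
contact_force: [-1.1, -0.2, -0.9]
grip_width: 0.0347
grip_force: 4.5
```

Call:
arm_command --plan '[{"hand": 0.59, "x": 0, "y": 0, "z": 0.6, "wx": 0, "wy": 0, "wz": 0}, {"hand": 0.59, "x": 0, "y": 0, "z": 1, "wx": 0, "wy": 0, "wz": 0}, {"hand": 0.59, "x": 0, "y": 0, "z": 1, "wx": 0, "wy": 0, "wz": 0}]'

```text
time: 24.75
ee_pos: [0.476, -0.3501, 0.2585]
tcp_rot: [0.0, 0.131, 0.991, -0.0]
contact_force: [-0.1, 0.4, 2.3]
grip_width: 0.0351
grip_force: 4.7
```

Call:
arm_command --plan '[{"hand": 0.59, "x": 0, "y": 0, "z": 0.5, "wx": 0, "wy": 0, "wz": 0}, {"hand": 0.59, "x": 0, "y": 0, "z": 0.5, "wx": 0, "wy": 0, "wz": 0}]'

```text
time: 24.95
ee_pos: [0.4761, -0.3501, 0.2583]
tcp_rot: [0.0, 0.13, 0.991, -0.0]
contact_force: [-0.8, 0.8, 6.0]
grip_width: 0.0352
grip_force: 4.9
```

Seated on the deck. I open slowly, then fully, and rise.

Call:
arm_command --plan '[{"hand": 0.58, "x": 0, "y": 0, "z": -0.5, "wx": 0, "wy": 0, "wz": 0}, {"hand": 0.57, "x": 0, "y": 0, "z": -0.5, "wx": 0, "wy": 0, "wz": 0}, {"hand": 0.55, "x": 0, "y": 0, "z": -0.5, "wx": 0, "wy": 0, "wz": 0}, {"hand": 0.5, "x": 0, "y": 0, "z": -0.5, "wx": 0, "wy": 0, "wz": 0}, {"hand": 0, "x": 0, "y": 0, "z": -0.5, "wx": 0, "wy": 0, "wz": 0}, {"hand": 0, "x": 0, "y": 0, "z": -0.5, "wx": 0, "wy": 0, "wz": 0}, {"hand": 0, "x": 0, "y": 0, "z": -0.5, "wx": 0, "wy": 0, "wz": 0}, {"hand": 0, "x": 0, "y": 0, "z": -0.5, "wx": 0, "wy": 0, "wz": 0}, {"hand": 0, "x": 0, "y": 0, "z": -0.5, "wx": 0, "wy": 0, "wz": 0}, {"hand": 0, "x": 0, "y": 0, "z": -0.5, "wx": 0, "wy": 0, "wz": 0}, {"hand": 0, "x": 0, "y": 0, "z": -0.5, "wx": 0, "wy": 0, "wz": 0}]'

```text
time: 26.05
ee_pos: [0.4759, -0.3501, 0.2581]
tcp_rot: [-0.0, 0.13, 0.991, -0.0]
contact_force: [0.2, -0.6, -0.3]
grip_width: 0.0854
grip_force: 0.0
```

Call:
arm_command --plan '[{"hand": 0, "x": 0, "y": 0, "z": -15, "wx": 0, "wy": 0, "wz": 0}, {"hand": 0, "x": 0, "y": 0, "z": -40, "wx": 0, "wy": 0, "wz": 0}, {"hand": 0, "x": 0, "y": 0, "z": -70, "wx": 0, "wy": 0, "wz": 0}, {"hand": 0, "x": 0, "y": 0, "z": -110, "wx": 0, "wy": 0, "wz": 0}, {"hand": 0, "x": 0, "y": 0, "z": -130, "wx": 0, "wy": 0, "wz": 0}, {"hand": 0, "x": 0, "y": 0, "z": -130, "wx": 0, "wy": 0, "wz": 0}, {"hand": 0, "x": 0, "y": 0, "z": -130, "wx": 0, "wy": 0, "wz": 0}]'

```text
time: 26.75
ee_pos: [0.4758, -0.3499, 0.3886]
tcp_rot: [0.0, 0.131, 0.991, -0.0]
contact_force: [-0.5, 0.5, -1.6]
grip_width: 0.0856
grip_force: 0.0
```

```bash
python3 - <<'E'
from h import *
go([.5112,-.3258,.39],-12.7)
E
```

```text
shift [-28.   32.5  -1.4] wz -0.0401 yaw -15.0 tilt [ 6.e-04 -5.e-04 -1.e+00] F [-0.5  0.5 -1.6] t 26.75 pos [ 0.4758 -0.3499  0.3886]
```

Call:
arm_command --plan '[{"hand": 0, "x": -28, "y": 32.5, "z": -1, "wx": 0, "wy": 0, "wz": -0.04}, {"hand": 0, "x": -28, "y": 32.5, "z": -1, "wx": 0, "wy": 0, "wz": -0.04}, {"hand": 0, "x": -28, "y": 32.5, "z": -1, "wx": 0, "wy": 0, "wz": -0.04}, {"hand": 0, "x": -28, "y": 32.5, "z": -1, "wx": 0, "wy": 0, "wz": -0.04}]'

```text
time: 27.15
ee_pos: [0.511, -0.3262, 0.3884]
tcp_rot: [-0.001, 0.111, 0.994, 0.0]
contact_force: [-0.3, -0.6, -0.7]
grip_width: 0.0853
grip_force: 0.0
```

```bash
python3 - <<'E'
from h import *
im,i=view('ws3.png');a,_=load('ws1.png');b=im[:,:,::-1]
c=lambda x:cv2.cvtColor(np.ascontiguousarray(x[90:190,170:285]),cv2.COLOR_BGR2GRAY).astype(np.float32)
print('shift',cv2.phaseCorrelate(c(a),c(b)),'diff',np.abs(c(a)-c(b)).mean())
# rests: bright pixels bounding
for x in(a,b):
    g=cv2.cvtColor(np.ascontiguousarray(x),cv2.COLOR_BGR2GRAY)[140:172,181:268];m=(g>150);ys,xs=np.where(m[:, :85]);print(xs.min()+181,xs.max()+181,ys.min()+140,ys.max()+140,m.sum())
t,k=shot('top');t0=cv2.imread('pics/top.png')[:,:,::-1]
d=(np.abs(t.astype(int)-t0).max(2)>40).astype(np.uint8)
n,_,st,ce=cv2.connectedComponentsWithStats(d)
print([(s[:5].tolist()) for s in st[1:] if s[4]>12])
stem(t,k,[.5733,.195,.029],15.1,[-.038,-.02,0,.02,.038])
E
```

```text
shift ((-0.7446395089874827, 0.7374904926453283), 0.8981021807988485) diff 5.758087
190 261 144 166 343
188 259 145 168 333
[[75, 143, 381, 241, 35116], [379, 164, 8, 11, 39], [152, 182, 9, 28, 77], [253, 194, 13, 34, 208], [231, 366, 15, 13, 64], [199, 372, 7, 4, 15], [0, 377, 19, 7, 88]]
-0.038 [59, 56, 54, 51, 45, 34, 25, 36, 49, 64, 94, 123, 146, 153, 158, 154, 124, 95, 70, 50, 33, 30, 39, 50, 62]
-0.02 [72, 70, 69, 77, 85, 88, 78, 68, 74, 93, 109, 129, 153, 176, 172, 153, 132, 102, 75, 51, 51, 54, 56, 75, 95]
0 [76, 75, 74, 73, 74, 75, 80, 94, 105, 114, 121, 127, 136, 149, 163, 166, 159, 151, 133, 111, 89, 75, 68, 65, 94]
0.02 [51, 49, 46, 46, 47, 44, 41, 42, 56, 70, 91, 124, 155, 171, 166, 160, 143, 116, 89, 69, 56, 43, 44, 51, 58]
0.038 [155, 159, 166, 168, 163, 161, 159, 152, 144, 139, 138, 138, 144, 152, 159, 148, 134, 121, 115, 111, 109, 120, 130, 136, 137]
```

The tongs hang as they did at first, to within about 1 px. The only other changes are the tube gone from the tray and now in the clips. Signing off.

```bash
python3 -c "
from h import *
print(workorder.sign_off())"
```

```text
the job is handed in; nothing more can be done
None
```

The slim-grip tube is snapped into the empty clips and was held down at about 16–18 N for over half a second, the tongs are back in their stand, and the job was handed in at about 27 s; no verdict was returned.

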